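Refill the dosing caddy of the greywater pump

ROBOT

A 7-joint arm with a two-finger parallel gripper is mounted at the origin on the work surface. World frame = base frame: x ahead of the robot, y to its left, z up, the work surface at z = 0. Lengths are in m, angles in rad, forces in N, time in s.
With the tool pointing down it reaches from about 0.425 to 0.825 m from the base axis. Payload 3.6 kg.
Tool frame: the origin (TCP) lies midway between the tips of the shut fingers; the grasp point (between the pads) lies 19 mm behind it; z points along the fingers, y is the direction in which the jaws open and shut (so a half turn about z gives the same grasp; the last joint's range is limited). The gripper opens to 85 mm and grips with 20 to 120 N. Pads are 22 mm wide; open, the fingers measure 114 mm over their backs; the gripper's body (76 mm by 85 mm) begins 54 mm behind the grasp point. The pads swing forward as they close: fully open they stand 13 mm farther back than shut.
Start: joints at [-1.204, 0.615, -0.013, 1.423, 0.008, 1.103, -0.04], TCP at [0.249, 0.6, 0.231] pointing down, gripper open.
Joint ranges: [-3.12, 3.12], [-0.3, 2.06], [-1.34, 1.32], [0.26, 2.42], [-1.36, 4.5], [0.01, 1.98], [-2.84, 2.84]. Speed limits (rad/s): [2.79, 2.79, 3.14, 3.14, 3.14, 3.14, 3.14].

INTERFACE

Orientations are given as a unit quaternion [w, x, y, z].
In Python, from cell import bot, grab_frame gives the robot as it stands. The module is installed in compiled form; this text tells all that it offers.
- The arm moves only by the tool jog_arm, never from a script. Its argument "rows" is one flat list of numbers, 7 for each row, row after row: the finger opening in mm, from 0 to 85.4, then the shift along the tool's x, y, z in mm, then the turn, a rotation vector about the tool's x, y, z in rad. In form: [fingers, tx, ty, tz, wx, wy, wz, fingers, tx, ty, tz, wx, wy, wz, ...]. A call has 1 to 10 rows; each row is the pose to reach, as a shift and turn from the pose commanded when the call began, along the tool's axes at that moment; what a row does not reach only later rows make up. A row lasts 1/12 s, in which the tool goes at most 41.7 mm and 7.16 degrees, less where a joint would pass 70% of its speed; a pose out of reach is approached as far as the arm can. A call with a gripper value outside its range is refused whole. The fingers move at their own pace and stop on an object; "squeeze" is the grip in N (left out, the last holds). Time passes only in rows, so rows that repeat a pose let the fingers close. It gives the time, the measured TCP pose, the force and the opening at its end, in the units of the state.
- bot.get_state(): the state, without advancing time (a new reading comes with each control period).
- grab_frame(name): name is "side" or "top" or "wrist"; returns a dict with "img" (480x640x3 uint8, red, green, blue), "depth" (480x640 float32, m along the optical axis (not along the pixel's ray), 0 where there is no reading), "intrinsics" (3x3 intrinsics, pixels), "pose" (4x4, takes a point from camera to world coordinates). Camera axes: x right, y down, z forward; pixel columns grow to the right and rows downward; lengths in m; the calibration is good to about 2 mm. The wrist camera is an equidistant fisheye: a pixel r from the principal point sees the ray r / f radians off the axis. A picture is of the moment at which its call begins.
- bot.finish_job(): hands the job in, once; it reports no verdict.
The state is a dict: "time_s": time; "joint_pos": joint angles; "joint_vel": joint speeds; "tau": joint torques, N m; "tool_pos": TCP position; "tcp_rot": TCP orientation; "contact_force": force on the tool from outside, world axes, zero at the start; "moment": the same for the moment, N m; "width": finger opening in m.
Only numpy, scipy, OpenCV 4.12 (cv2) and the standard library are available. Lean on these libraries where they do the work, as an engineer would, in place of code of your own. Each camera call takes 0.05 s, during which the arm holds its last target.

TASK

Refill the greywater pump's blue dosing caddy: first stop the pump by pressing the mushroom button fully down, then draw the lock pin out of its bore, lay it across the two open notches in front of the bore and let go of it. Flip the lid up until it stands about upright, put every soap block on the plank into the compartment, shut the lid fully, and only then twist the mushroom head clockwise until it is fully up again so that the pump runs. Leave the pin parked in the notches, keep the pump stopped as long as the lid is off its seat, and do not knock over or shift the other things on the plank.

Things in the scene. Friction and masses are not known exactly. Their poses are not given: they have to be found in the camera images.
- caddy: Blue plastic dosing caddy fixed to the plank: open box 150 (x) x 270 (y) x 70 mm high, walls 4 mm, inner floor 4 mm above the plank. Origin: centre of its underside; its -x side is the front, towards the robot. The shut lid (8 mm thick) has its top face 78 mm above the plank. Two aluminium plates with bores and notches stand on its front (see bore and notch).
- bore (a point): Bore axis, along caddy y, at caddy (-97, -40, 106) mm; axes as the caddy's; the pin's origin lies here while the pin locks the lid (it lies over a tab on the lid's front). The bores are square, 16 x 16 mm, in two plates 8 mm thick, centred 30 mm to either side of this point in y, standing 128 mm high and reaching 88 mm forward of the front wall.
- notch (a point): The parking place, at caddy (-137, -40, 106) mm; axes as the caddy's. The pin's origin lies here when the pin rests on the bottom of both notches, its collar just outside the -y plate. Each plate has its notch 40 mm in front of its bore: 20 mm wide, 28 mm deep, open at the top (128 mm high).
- pin: Steel lock pin, loose, 0.12 kg, its axis along its own y, origin on the axis. Shank 12 mm diameter from y = -42 to +53 mm; square collar 26 x 26 x 5 mm at y = -42 to -37 mm; black plastic grip 20 mm diameter from y = -102 to -42 mm. Starts in the bores, grip on the caddy's -y side; draw it about 90 mm towards the caddy's -y to clear the plates. Any roll.
- pin_grip (a point): Middle of the pin's grip, on its axis, at pin y = -74 mm. Fingers can straddle it from above, closing along the caddy's x; the lid's top lies 28 mm below the axis there.
- lid (a joint): Lid angle in rad: 0 shut, grows as it opens, about 1.57 upright, stop at 1.8. Stiff hinge (0.4 N m friction), it stays where it is left. Hinge line along the caddy's y, at the far (+x) upper edge. Upright, the lid with its front tab (36 mm wide, 32 mm long) reaches 260 mm above the plank.
- lid_hinge (a point): Point on the lid's hinge line, at caddy (75, 0, 74) mm.
- lid_handle (a point): Middle of the lid's steel bar handle: a 12 mm round bar, 90 mm long, along the caddy's y. Lid shut: 140 mm towards -x, 75 mm towards +y and 36 mm above lid_hinge, 32 mm over the lid's face. It turns with the lid (on the far side of the upright lid), and between the fingers as the lid swings.
- stop (a joint): How far the mushroom head is pressed down, in m: 0 up (pump runs), 0.008 fully down (pump stopped). Takes about 4 to 6 N, and stays down when let go. Twisting the head lifts it.
- twist (a joint): Turn of the mushroom head in rad, clockwise seen from above; springs back to 0 when let go; stop at about 0.74. Turning a pressed head lifts it by 11 mm per rad (follow the rise or let it slip up between the fingers), fully up at about 0.7.
- stop_top (a point): Centre of the top of the black mushroom head, 44 mm diameter and 25 mm high, over a fixed grey box 90 x 90 x 55 mm with a steel collar (40 mm diameter, 6 mm high) round the stem. Top 105 mm above the plank when up, 97 mm when down; the head's underside is 25 mm under this point, so 19 mm (up) or 11 mm (down) above the steel collar.
- block1: Cream soap block, 70 (x) x 36 (y) x 30 (z) mm, 0.09 kg, origin at the centre of its underside, lying on the plank. Two to four such blocks are present; None if absent.
- block2: Cream soap block, 70 (x) x 36 (y) x 30 (z) mm, 0.09 kg, origin at the centre of its underside, lying on the plank. Two to four such blocks are present; None if absent.
- block3: Cream soap block, 70 (x) x 36 (y) x 30 (z) mm, 0.09 kg, origin at the centre of its underside, lying on the plank. Two to four such blocks are present; None if absent.
- block4: Cream soap block, 70 (x) x 36 (y) x 30 (z) mm, 0.09 kg, origin at the centre of its underside, lying on the plank. Two to four such blocks are present; None if absent.
- bottle1: Closed white plastic bottle, 66 mm diameter, 190 mm tall, origin at the centre of its underside; not to be disturbed.
- bottle2: Closed white plastic bottle, 60 mm diameter, 160 mm tall, origin at the centre of its underside; not to be disturbed.
- soap_dish: White ceramic soap dish, 90 x 130 x 22 mm, empty, origin under its centre; leave alone.
- brush: Wooden-handled grout brush lying along its x, 190 x 32 x 36 mm, origin under it; leave alone.
- tin: Low closed tin, 76 mm diameter, 60 mm tall, origin at the centre of its underside; leave alone.
- jar: Closed glass jar, 70 mm diameter, 90 mm tall, origin at the centre of its underside; leave alone.
- switchbox: Steel box 90 x 80 x 50 mm with a small steel toggle for the light, 86 mm high over all, fixed; origin under its centre; it may stand nearer or farther than the pump's stop box; leave alone.
Not all that is in view belongs to the job. There is more than one size of the pin; the one meant has the size given above. What is shaped like the block3 but black is not meant.

How it is judged:
On the way, in this order (a step that is already met when the one before it is completed fails the run):
1. the mushroom button is pressed fully down (value of joint stop above 0.006 m), for 0.3 s.
2. the pin is out of the bore and lies released in both notches (x of pin in the frame of notch between -0.009 and 0.009 m and y of pin in the frame of notch between -0.025 and 0.018 m and z of pin in the frame of notch between -0.008 and 0.008 m and angle between the y axis of pin and the y axis of caddy, either way round below 0.15 rad and contact force between pin and the fingers below 0.3 N and linear speed of pin below 0.05 m/s), for 0.3 s.
3. the lid stands open, about upright (value of joint lid above 1.2 rad), for 0.3 s.
4. every soap block lies released in the compartment (x of block1 in the frame of caddy between -0.073 and 0.073 m and y of block1 in the frame of caddy between -0.133 and 0.133 m and z of block1 in the frame of caddy between -0.002 and 0.058 m and contact force between each of block1, block2, block3, block4 and the fingers below 0.3 N and linear speed of each of block1, block2, block3, block4 below 0.05 m/s and x of block2 in the frame of caddy between -0.073 and 0.073 m and y of block2 in the frame of caddy between -0.133 and 0.133 m and z of block2 in the frame of caddy between -0.002 and 0.058 m and x of block3 in the frame of caddy between -0.073 and 0.073 m and y of block3 in the frame of caddy between -0.133 and 0.133 m and z of block3 in the frame of caddy between -0.002 and 0.058 m and x of block4 in the frame of caddy between -0.073 and 0.073 m and y of block4 in the frame of caddy between -0.133 and 0.133 m and z of block4 in the frame of caddy between -0.002 and 0.058 m), for 0.3 s.
5. the lid is shut (value of joint lid below 0.05 rad), for 0.3 s.
6. the head is twisted clockwise until it is up (value of joint twist above 0.5 rad and value of joint stop below 0.003 m), for 0.05 s.
At the end, for the whole second after the job is handed in: Mushroom head up (within 3 mm), lid shut (under 0.05 rad), pin released and at rest at the bottom of both notches (within 9 mm across, 8 mm in height, about 20 mm along, 0.15 rad), every block present released and at rest inside the compartment (all of step 2 and all of step 4 and value of joint stop below 0.003 m and value of joint lid below 0.05 rad); the robot touches nothing.
It fails at once if the lid is off its seat while the pump is not stopped (value of joint lid above 0.12 rad and value of joint stop below 0.004 m).
It fails at once if a bottle or jar is knocked over (angle between any of bottle1, bottle2, jar's own z axis and vertical above 0.7 rad).
It fails at once if a bystander is shifted by more than 6 cm (distance of any of bottle1, bottle2, soap_dish, brush, tin, jar from where it was at the start of the episode above 0.06 m).
Of block1, block2, block3, block4 only 2 to 4 are there at a start; the rules pass over those that are not, and their reading is None.
At some moment in a run one of block1, block2, block3, block4 may be knocked a few centimetres aside while the robot is not near it.
Once in a run the grip may slacken for a moment while it holds something.
It also fails if it takes over 210 s, if anything falls off the work surface, if the arm or the gripper's body presses on something with over 40 N, if the wrist force passes 120 N, or if a joint passes its speed limit or range.

## Working session

There is one attempt and no reset: what is moved stays moved. The work goes in short steps, Python scripts to look and compute and a tool call to move; the robot and the scene stay as the last step left them, time stands still between calls to the robot, and variables do not carry over. Pictures are saved under pics/ and viewed, and the job is handed in when it is done.

Besides the shell and the picture viewer there is one more tool, called in YAML: its name, and indented under it one key for each argument. jog_arm: Moves the arm, as the interface text tells. Its arguments: {"type":"object","properties":{"rows":{"type":"array"},"squeeze":{"type":"number"}},"required":["rows"]}

```bash
mkdir -p pics; ls
python3 - <<'E'
from cell import bot, grab_frame
import cv2, numpy as np
print(bot.get_state())
for n in ("side","top","wrist"):
    f=grab_frame(n); cv2.imwrite(f"pics/a_{n}.png",f["img"][:,:,::-1]); print(n,f["intrinsics"].tolist(),np.round(f["pose"],3).tolist())
E
```

```text
pics
{'time_s': 0.0, 'joint_pos': array([-1.20450194,  0.61595152, -0.01261556,  1.42492009,  0.00811961,
        1.10339953, -0.04041887]), 'joint_vel': array([-9.97947597e-04,  3.14923904e-04, -8.29670757e-04,  5.17387284e-04,
        8.75818717e-05,  1.21582809e-03,  2.51972635e-04]), 'tau': array([-1.75529181e-04, -4.69225287e+01,  2.59052496e-01, -1.71032506e+01,
        9.93593945e-03,  9.69500077e-03,  7.05288798e-06]), 'tool_pos': array([0.24850202, 0.59978329, 0.23011017]), 'tcp_rot': array([-2.28371545e-04,  1.95109425e-01,  9.80780600e-01, -1.29396911e-03]), 'contact_force': array([-0.10690113,  0.00329475, -0.01168452]), 'moment': array([ 0.01278914, -0.07139636,  0.05233108]), 'width': 0.08558990680175256}
side [[621.9051036984822, 0.0, 316.7470206692099], [0.0, 621.9051036984822, 252.9675916272125], [0.0, 0.0, 1.0]] [[0.993, -0.073, 0.094, 0.423], [-0.117, -0.735, 0.668, -0.884], [0.02, -0.674, -0.738, 1.053], [0.0, 0.0, 0.0, 1.0]]
top [[471.73137457659146, 0.0, 322.9362269677005], [0.0, 471.73137457659146, 241.92007628378502], [0.0, 0.0, 1.0]] [[-0.013, -0.985, 0.17, 0.338], [-1.0, 0.015, 0.01, -0.023], [-0.013, -0.17, -0.985, 1.137], [0.0, 0.0, 0.0, 1.0]]
wrist [[371.64829954431775, 0.0, 322.6834887312411], [0.0, 371.64829954431775, 238.4844141453571], [0.0, 0.0, 1.0]] [[0.382, 0.878, 0.287, 0.175], [0.924, -0.363, -0.121, 0.629], [-0.003, 0.311, -0.95, 0.373], [0.0, 0.0, 0.0, 1.0]]
```

View pics/a_side.png

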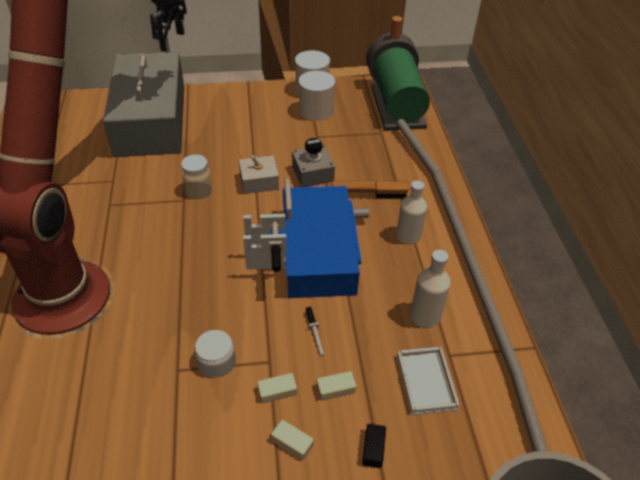

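View pics/a_top.png

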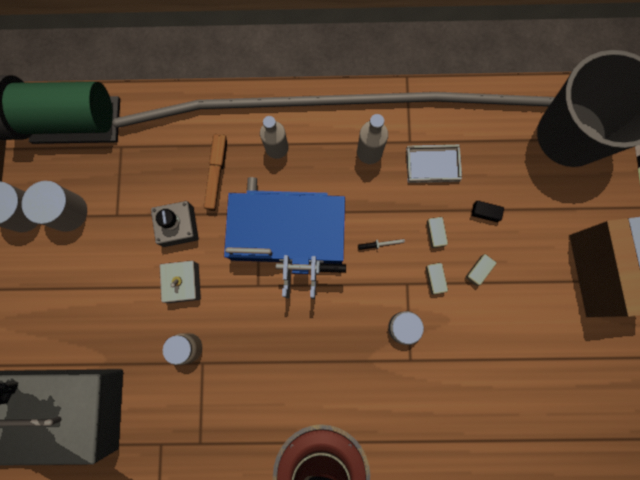

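View pics/a_wrist.png

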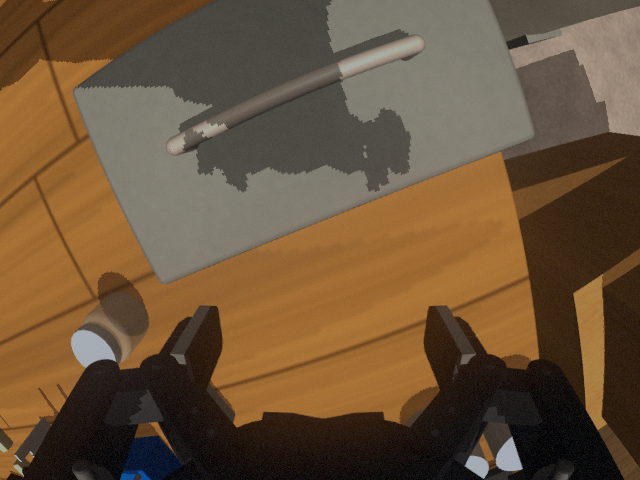

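```bash
cat > h.py <<'E'
from cell import bot, grab_frame
import cv2, numpy as np
from scipy.spatial.transform import Rotation as R
np.set_printoptions(precision=4,suppress=True)
def rays(f,uv):
    uv=np.atleast_2d(uv).astype(float);K=f["intrinsics"]
    return np.c_[(uv[:,0]-K[0,2])/K[0,0],(uv[:,1]-K[1,2])/K[1,1],np.ones(len(uv))]
def fishrays(f,uv):
    uv=np.atleast_2d(uv).astype(float);K=f["intrinsics"]
    d=(uv-[K[0,2],K[1,2]])/K[0,0]; r=np.linalg.norm(d,axis=1)+1e-12
    return np.c_[d*(np.sin(r)/r)[:,None],np.cos(r)]
def plane(f,uv,z,fish=False):
    d=(fishrays if fish else rays)(f,uv)@f["pose"][:3,:3].T; o=f["pose"][:3,3]
    return o+d*((z-o[2])/d[:,2])[:,None]
def cloud(f,mask):
    v,u=np.nonzero(mask&(f["depth"]>0)); uv=np.c_[u,v]
    return rays(f,uv)*f["depth"][v,u][:,None]@f["pose"][:3,:3].T+f["pose"][:3,3]
def proj(f,p,fish=False):
    c=(np.atleast_2d(p)-f["pose"][:3,3])@f["pose"][:3,:3];K=f["intrinsics"]
    if fish:
        th=np.arctan2(np.hypot(c[:,0],c[:,1]),c[:,2]); n=c[:,:2]/np.hypot(c[:,0],c[:,1])[:,None]
        return n*th[:,None]*K[0,0]+[K[0,2],K[1,2]]
    return c[:,:2]/c[:,2:]*K[0,0]+[K[0,2],K[1,2]]
def down(yaw):  # tool z down; tool y axis direction at angle yaw+90deg... tool x=(cos,sin)
    c,s=np.cos(yaw),np.sin(yaw)
    return R.from_matrix(np.array([[c,s,0],[s,-c,0],[0,0,-1]]))
def cur():
    s=bot.get_state(); q=s["tcp_rot"]; return s["tool_pos"],R.from_quat([q[1],q[2],q[3],q[0]])
def rel(p,r,p0=None,r0=None):
    if p0 is None: p0,r0=cur()
    t=r0.inv().apply(np.array(p)-p0)*1000; w=(r0.inv()*r).as_rotvec()
    return np.round(t,1),np.round(w,3)
E
python3 - <<'E'
from h import *
f=grab_frame("top");im=f["img"].astype(int);hsv=cv2.cvtColor(f["img"],cv2.COLOR_RGB2HSV)
P=(rays(f,[(u,v) for v in range(480) for u in range(640)])*f["depth"].reshape(-1,1)@f["pose"][:3,:3].T+f["pose"][:3,3]).reshape(480,640,3)
def rect(m,z,amin=60):
    for c in cv2.findContours(m.astype(np.uint8),cv2.RETR_EXTERNAL,cv2.CHAIN_APPROX_NONE)[0]:
        if cv2.contourArea(c)<amin: continue
        w=plane(f,c[:,0,:],z)[:,:2].astype(np.float32)*1000
        r=cv2.minAreaRect(w); print(np.round(c[:,0].mean(0)),np.round(r[0],1),np.round(r[1],1),round(r[2],1), 'zmed',np.round(np.median(P[m][:,2]),3))
b=(im[:,:,2]>100)&(im[:,:,0]<50)
print('blue');rect(b&(abs(P[:,:,2]-.078)<.012),.078,500)
cr=(hsv[:,:,0]>18)&(hsv[:,:,0]<50)&(hsv[:,:,2]>110)&(hsv[:,:,1]>15)&(P[:,:,2]>.015)&(P[:,:,2]<.05)
print('cream');rect(cr,.03,30)
print(hsv[233,437],hsv[279,437],hsv[269,481])
for n,(u0,v0,u1,v1) in dict(stop=(140,195,205,250),sw=(150,255,210,310)).items():
    m=np.zeros((480,640),bool);m[v0:v1,u0:u1]=1
    zz=P[:,:,2]
    for lo,hi in((.04,.065),(.066,.09),(.092,.12)):
        mm=m&(zz>lo)&(zz<hi)
        if mm.any(): print(n,lo,mm.sum(),P[mm].mean(0),P[mm].min(0),P[mm].max(0))
E
```

```text
blue
cream
[437. 278.] [ 440.5 -277.7] [68.6 34.1] 9.6 zmed 0.031
[172. 281.] [440.2 344.2] [88.9 56.9] 5.4 zmed 0.031
[482. 269.] [ 459.4 -383.6] [33.4 67.7] 51.1 zmed 0.031
[437. 231.] [ 551.1 -284.7] [67.9 34.1] 7.5 zmed 0.031
[ 77  12 154] [ 65  10 153] [ 50  15 152]
stop 0.04 1152 [0.5746 0.3388 0.0545] [0.5282 0.2942 0.04  ] [0.6293 0.3952 0.0639]
stop 0.066 15 [0.5705 0.3307 0.0879] [0.5589 0.3247 0.0848] [0.5911 0.3425 0.0899]
stop 0.092 305 [0.5783 0.3437 0.1028] [0.5575 0.3234 0.0926] [0.6009 0.3674 0.1092]
sw 0.04 1332 [0.4398 0.3265 0.0499] [0.3933 0.2847 0.0401] [0.4883 0.3723 0.0649]
sw 0.066 30 [0.4313 0.3259 0.0804] [0.4244 0.3223 0.0663] [0.4399 0.3318 0.0893]
```

Run:
```python
from h import *
f=grab_frame("top");im=f["img"].astype(int);hsv=cv2.cvtColor(f["img"],cv2.COLOR_RGB2HSV)
P=(rays(f,[(u,v) for v in range(480) for u in range(640)])*f["depth"].reshape(-1,1)@f["pose"][:3,:3].T+f["pose"][:3,3]).reshape(480,640,3)
print(im[228,285],P[228,285],P[251,248],P[268,331],P[266,293])
b=(hsv[:,:,0]>100)&(hsv[:,:,0]<130)&(hsv[:,:,1]>150)&(abs(P[:,:,2]-.078)<.01)
b=b.astype(np.uint8)
for c in cv2.findContours(b,cv2.RETR_EXTERNAL,cv2.CHAIN_APPROX_NONE)[0]:
    if cv2.contourArea(c)<500: continue
    r=cv2.minAreaRect((plane(f,c[:,0],.078)[:,:2]*1000).astype(np.float32)); print(r, cv2.boxPoints(r))
# black grip
def box(u0,v0,u1,v1):
    m=np.zeros((480,640),bool);m[v0:v1,u0:u1]=1;return m
g=box(315,255,355,285)&(hsv[:,:,2]<50)&(P[:,:,2]>.09)
q=P[g];print('grip',len(q),q.mean(0),q.min(0),q.max(0))
l=np.polyfit(q[:,1],q[:,0],1);print('grip slope',np.arctan(l[0]))
a=box(275,240,325,305)&(hsv[:,:,1]<90)&(P[:,:,2]>.095)
q=P[a];print('plates',q.min(0),q.max(0))
h=box(222,240,275,260)&(hsv[:,:,1]<100)&(P[:,:,2]>.09)
q=P[h];print('handle',q.mean(0),q.min(0),q.max(0));print(np.arctan(np.polyfit(q[:,1],q[:,0],1)[0]))
big=cv2.resize(f["img"][180:320,130:370],None,fx=3.3,fy=3.3,interpolation=cv2.INTER_CUBIC)[:,:,::-1]
cv2.imwrite("pics/b_top.png",big)
s=grab_frame("side");cv2.imwrite("pics/b_side.png",cv2.resize(s["img"][120:320,220:440],None,fx=3,fy=3,interpolation=cv2.INTER_CUBIC)[:,:,::-1])
```

```text
[ 55  89 148] [0.555  0.0746 0.0762] [0.4968 0.1523 0.1148] [ 0.4569 -0.0293  0.1139] [0.4628 0.0538 0.1106]
((561.4166259765625, 75.1459732055664), (266.6954345703125, 154.9752960205078), 87.36164093017578) [[477.8729 -54.4935]
 [632.6839 -61.6273]
 [644.9604 204.7855]
 [490.1494 211.9193]]
grip 225 [ 0.4583 -0.0316  0.1178] [ 0.3384 -0.0598  0.104 ] [ 0.4688 -0.0051  1.1368]
grip slope 0.018389994626039203
plates [ 0.3384 -0.0231  0.0951] [0.485  0.0934 1.1368]
handle [0.4994 0.1532 0.1139] [0.4919 0.1039 0.092 ] [0.5066 0.2037 0.122 ]
0.04427938675710098
```

View pics/b_top.png

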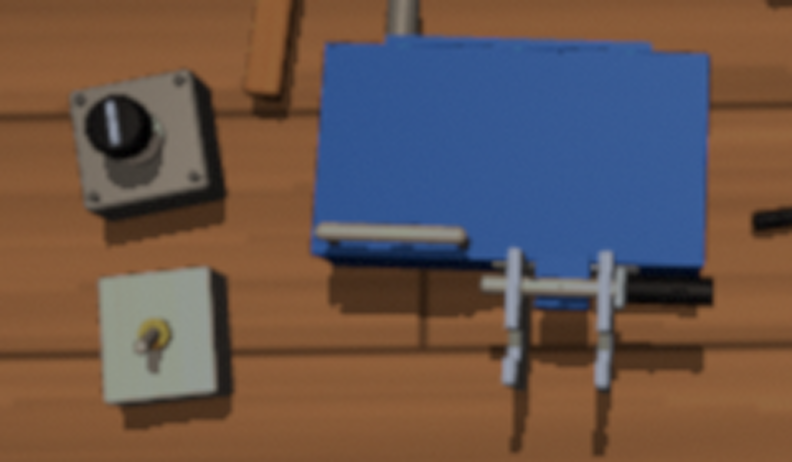

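View pics/b_side.png

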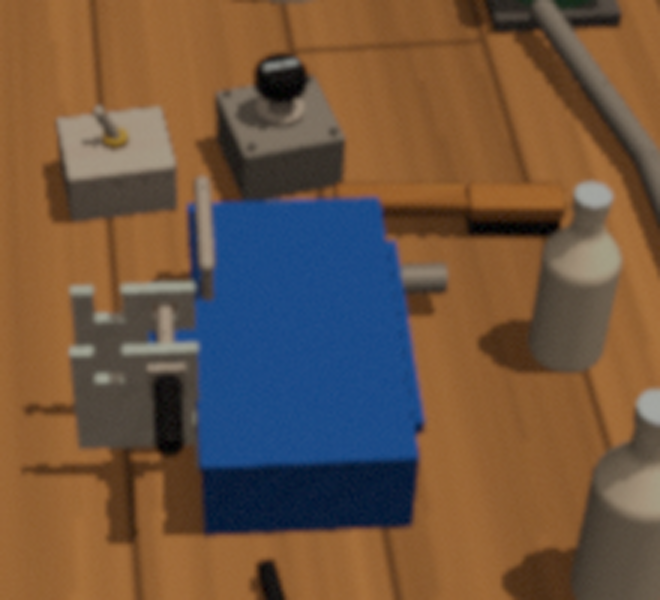

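Run:
```python
from h import *
for n in("top","side"):
    f=grab_frame(n);hsv=cv2.cvtColor(f["img"],cv2.COLOR_RGB2HSV)
    c=proj(f,[.578,.344,.105])[0]; m=np.zeros((480,640),np.uint8)
    yy,xx=np.mgrid[:480,:640]; r=np.hypot(xx-c[0],yy-c[1])<17
    m[(hsv[:,:,2]<45)&r]=255; m=cv2.morphologyEx(m,cv2.MORPH_CLOSE,np.ones((5,5)))
    k=max(cv2.findContours(m,cv2.RETR_EXTERNAL,cv2.CHAIN_APPROX_NONE)[0],key=cv2.contourArea)[:,0]
    w=plane(f,k,.1)[:,:2]*1000; print(n,c,len(k),cv2.minEnclosingCircle(w.astype(np.float32)))
print(rel([.578,.344,.15],down(2.108)))
```

```text
top [164.2177 217.2105] 53 ((575.5982666015625, 342.4187316894531), 23.13479232788086)
side [313.2683 141.7751] 42 ((575.9429931640625, 327.4700622558594), 25.181066513061523)
(array([-402.3, -110.8,   81.2]), array([-0.   ,  0.   ,  0.641]))
```

jog_arm:
  rows: [0, -402, -111, 60, 0, 0, 0.641, 0, -402, -111, 60, 0, 0, 0.641, 0, -402, -111, 60, 0, 0, 0.641, 0, -402, -111, 60, 0, 0, 0.641, 0, -402, -111, 60, 0, 0, 0.641, 0, -402, -111, 60, 0, 0, 0.641, 0, -402, -111, 60, 0, 0, 0.641, 0, -402, -111, 60, 0, 0, 0.641, 0, -402, -111, 60, 0, 0, 0.641, 0, -402, -111, 60, 0, 0, 0.641]
  squeeze: 60

```text
time_s: 1.23
tool_pos: [0.5754, 0.3457, 0.1718]
tcp_rot: [-0.0, 0.494, 0.869, 0.0]
contact_force: [0.5, 0.6, -0.0]
width: -0.0001
```

jog_arm:
  rows: [0, 0, 0, 0, 0, 0, 0, 0, 0, 0, 0, 0, 0, 0]

```text
time_s: 1.4
tool_pos: [0.5769, 0.3424, 0.1712]
tcp_rot: [0.001, 0.497, 0.867, -0.001]
contact_force: [-0.9, 0.5, 0.9]
width: -0.0002
```

Run:
```python
from h import *
s=bot.get_state();print(s["time_s"],cur()[0],s["width"],s["contact_force"],s["joint_pos"])
print(rel([.577,.344,.098],down(2.108)))
f=grab_frame("wrist");cv2.imwrite("pics/c_w.png",f["img"][:,:,::-1])
```

```text
1.4 [0.5769 0.3424 0.1712] -0.00016513479371787682 [-0.8733  0.4606  0.9023] [-0.653   0.707   0.1525  1.4326 -0.1134  1.0116  0.0533]
(array([ 1.5,  1. , 73.2]), array([-0.001,  0.003, -0.008]))
```

View pics/c_w.png

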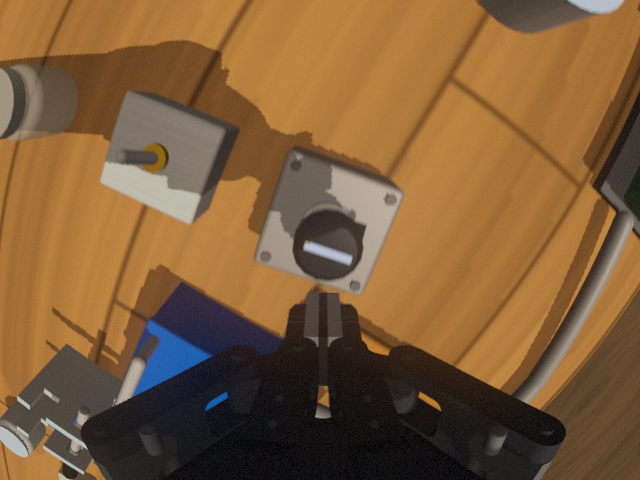

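Run:
```python
from h import *
f=grab_frame("wrist")
print(plane(f,[[328,253],[328,243]],.105,True), proj(f,cur()[0],True))
```

```text
[[0.5768 0.3479 0.105 ]
 [0.5736 0.3534 0.105 ]] [[322.908  302.6323]]
```

jog_arm:
  rows: [0, 1, -1, 50, 0, 0, 0, 0, 1, -1, 50, 0, 0, 0, 0, 1, -1, 62, 0, 0, 0, 0, 1, -1, 66, 0, 0, 0, 0, 1, -1, 70, 0, 0, 0, 0, 1, -1, 73, 0, 0, 0, 0, 1, -1, 75, 0, 0, 0, 0, 1, -1, 76, 0, 0, 0, 0, 1, -1, 76, 0, 0, 0]

```text
time_s: 2.25
tool_pos: [0.5727, 0.3484, 0.097]
tcp_rot: [-0.0, 0.494, 0.87, 0.001]
contact_force: [-2.7, 1.4, 4.3]
width: -0.0003
```

jog_arm:
  rows: [0, 0, 0, 1, 0, 0, 0, 0, 0, 0, 1, 0, 0, 0, 0, 0, 0, 1, 0, 0, 0, 0, 0, 0, 1, 0, 0, 0]

```text
time_s: 2.58
tool_pos: [0.5729, 0.3484, 0.0969]
tcp_rot: [-0.0, 0.494, 0.869, 0.001]
contact_force: [-4.1, 1.0, 8.4]
width: 0.0001
```

jog_arm:
  rows: [40, 0, 0, -40, 0, 0, 0, 50, 0, 0, -80, 0, 0, 0, 50, 0, 0, -110, 0, 0, 0, 50, 0, 0, -110, 0, 0, 0]

```text
time_s: 2.92
tool_pos: [0.5781, 0.3483, 0.2133]
tcp_rot: [0.005, 0.495, 0.869, 0.007]
contact_force: [0.5, 0.7, 0.4]
width: 0.0483
```

Run:
```python
from h import *
f=grab_frame("top");P=proj(f,[.577,.344,.1])[0].astype(int)
cv2.imwrite("pics/d.png",cv2.resize(f["img"][P[1]-40:P[1]+40,P[0]-40:P[0]+40],None,fx=5,fy=5)[:,:,::-1])
yy,xx=np.mgrid[:480,:640];m=np.hypot(xx-P[0],yy-P[1])<7
print(cloud(f,m).mean(0))
print(cur()[0],rel([.4597,-.0223,.18],down(1.526)))
```

```text
[0.5782 0.3474 0.0965]
[0.5763 0.3475 0.2098] (array([-258.4, -289.4,   26.9]), array([ 0.011, -0.002,  0.581]))
```

jog_arm:
  rows: [50, -258, -289, 27, 0.011, -0.002, 0.581, 50, -258, -289, 27, 0.011, -0.002, 0.581, 50, -258, -289, 27, 0.011, -0.002, 0.581, 50, -258, -289, 27, 0.011, -0.002, 0.581, 50, -258, -289, 27, 0.011, -0.002, 0.581, 50, -258, -289, 27, 0.011, -0.002, 0.581, 50, -258, -289, 27, 0.011, -0.002, 0.581, 50, -258, -289, 27, 0.011, -0.002, 0.581, 50, -258, -289, 27, 0.011, -0.002, 0.581, 50, -258, -289, 27, 0.011, -0.002, 0.581]

```text
time_s: 3.8
tool_pos: [0.4528, -0.0299, 0.177]
tcp_rot: [-0.001, 0.726, 0.688, -0.008]
contact_force: [0.1, -0.0, -0.5]
width: 0.0498
```

jog_arm:
  rows: [50, 0, 0, 0, 0, 0, 0, 50, 0, 0, 0, 0, 0, 0, 50, 0, 0, 0, 0, 0, 0]

```text
time_s: 4.05
tool_pos: [0.4567, -0.0213, 0.1775]
tcp_rot: [-0.002, 0.722, 0.692, -0.005]
contact_force: [-0.9, 0.4, -1.2]
width: 0.0501
```

Run:
```python
from h import *
print(cur()[0],rel([.4597,-.0223,.087],down(1.526)))
f=grab_frame("wrist");cv2.imwrite("pics/e.png",f["img"][:,:,::-1])
print(proj(f,[[.4597,-.0223,.106]],True))
g=grab_frame("top");cv2.imwrite("pics/e2.png",cv2.resize(g["img"][180:320,230:400],None,fx=4,fy=4)[:,:,::-1])
```

```text
[ 0.4567 -0.0213  0.1775] (array([-0.5,  4. , 90.4]), array([-0.01 ,  0.005,  0.002]))
[[327.8295 252.1727]]
```

View pics/e.png

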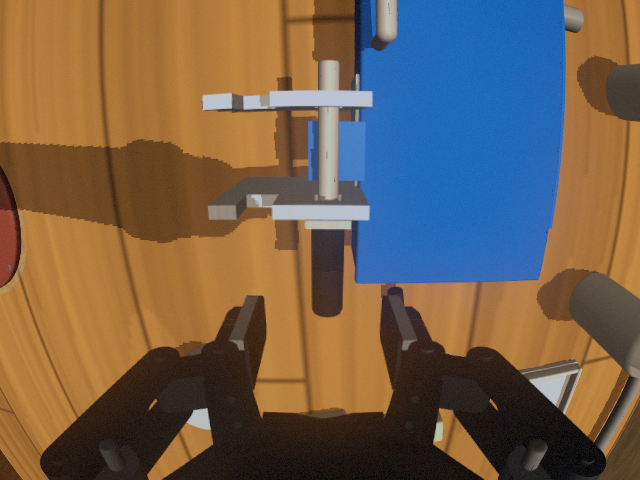

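jog_arm:
  rows: [50, 0, 3, 40, -0.01, 0.005, 0.002, 50, 0, 3, 70, -0.01, 0.005, 0.002, 50, 0, 3, 90, -0.01, 0.005, 0.002, 50, 0, 3, 90, -0.01, 0.005, 0.002, 30, 0, 3, 90, -0.01, 0.005, 0.002, 15, 0, 3, 90, -0.01, 0.005, 0.002, 10, 0, 3, 90, -0.01, 0.005, 0.002, 10, 0, 3, 90, -0.01, 0.005, 0.002, 10, 0, 3, 90, -0.01, 0.005, 0.002]
  squeeze: 80

```text
time_s: 4.9
tool_pos: [0.4597, -0.0225, 0.0892]
tcp_rot: [0.001, 0.723, 0.691, 0.001]
contact_force: [0.3, 0.4, 2.7]
width: 0.0175
```

jog_arm:
  rows: [10, 0, 0, 0, 0, 0, 0, 10, 0, 0, 0, 0, 0, 0, 10, 0, 0, 0, 0, 0, 0]

```text
time_s: 5.15
tool_pos: [0.4596, -0.0225, 0.0888]
tcp_rot: [0.001, 0.723, 0.691, 0.001]
contact_force: [0.8, 1.5, 6.3]
width: 0.0177
```

Run:
```python
from h import *
print(cur()[0],cur()[1].as_matrix())
f=grab_frame("wrist");cv2.imwrite("pics/f.png",f["img"][:,:,::-1])
```

```text
[ 0.4596 -0.0225  0.0888] [[ 0.0459  0.9989  0.003 ]
 [ 0.9989 -0.0459  0.0004]
 [ 0.0005  0.003  -1.    ]]
```

View pics/f.png

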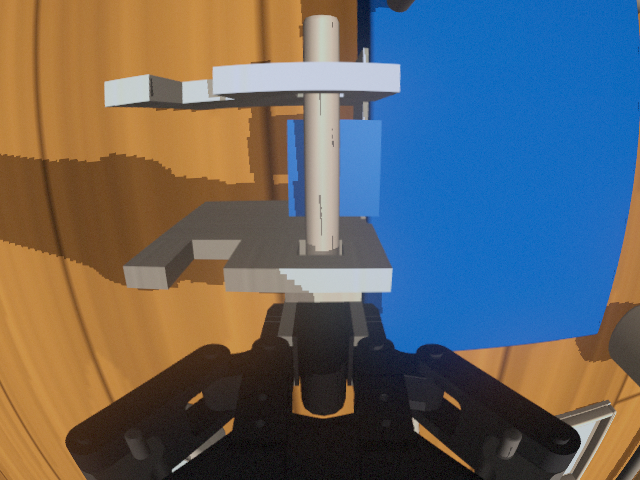

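jog_arm:
  rows: [10, -5, 0, -1, 0, 0, 0, 10, -15, 0, -1, 0, 0, 0, 10, -25, 0, -1, 0, 0, 0, 10, -35, 0, -1, 0, 0, 0, 10, -45, 0, -1, 0, 0, 0]

```text
time_s: 5.62
tool_pos: [0.4556, -0.0695, 0.0887]
tcp_rot: [-0.0, 0.724, 0.69, -0.001]
contact_force: [0.3, 1.3, 2.1]
width: 0.0174
```

Run:
```python
from h import *
print(cur()[0],bot.get_state()["width"])
f=grab_frame("wrist");cv2.imwrite("pics/g.png",f["img"][:,:,::-1])
```

```text
[ 0.4556 -0.0695  0.0887] 0.017434964180047866
```

View pics/g.png

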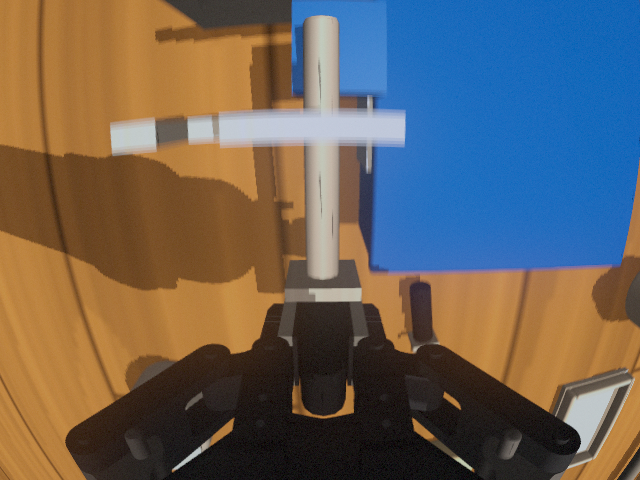

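jog_arm:
  rows: [10, -12, 0, 0, 0, 0, 0, 10, -24, 0, 0, 0, 0, 0, 10, -36, 0, 0, 0, 0, 0, 10, -48, 0, 0, 0, 0, 0, 10, -55, 0, 0, 0, 0, 0, 10, -55, 0, 0, 0, 0, 0, 10, -55, 0, 0, 0, 0, 0]

```text
time_s: 6.25
tool_pos: [0.4533, -0.1232, 0.0886]
tcp_rot: [-0.0, 0.724, 0.69, -0.0]
contact_force: [-0.5, -0.2, -0.9]
width: 0.018
```

Run:
```python
from h import *
print(cur()[0],bot.get_state()["width"])
f=grab_frame("wrist");cv2.imwrite("pics/h.png",f["img"][:,:,::-1])
f=grab_frame("side");c=proj(f,cur()[0])[0].astype(int);print(c)
cv2.imwrite("pics/h2.png",cv2.resize(f["img"][120:320,220:400],None,fx=3,fy=3)[:,:,::-1])
```

```text
[ 0.4533 -0.1232  0.0886] 0.017977820766125113
[277 297]
```

View pics/h.png

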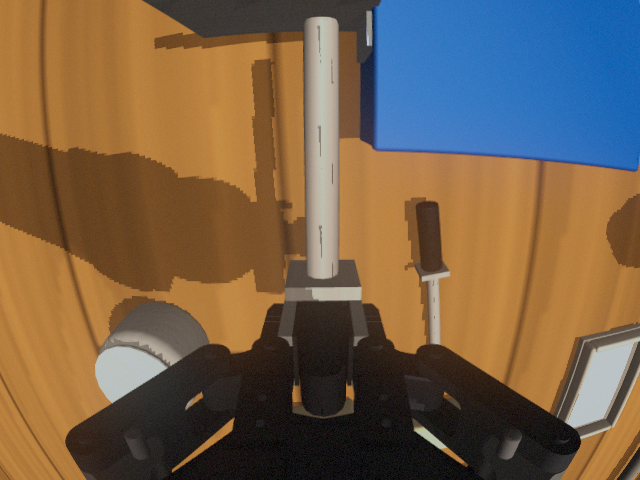

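View pics/h2.png

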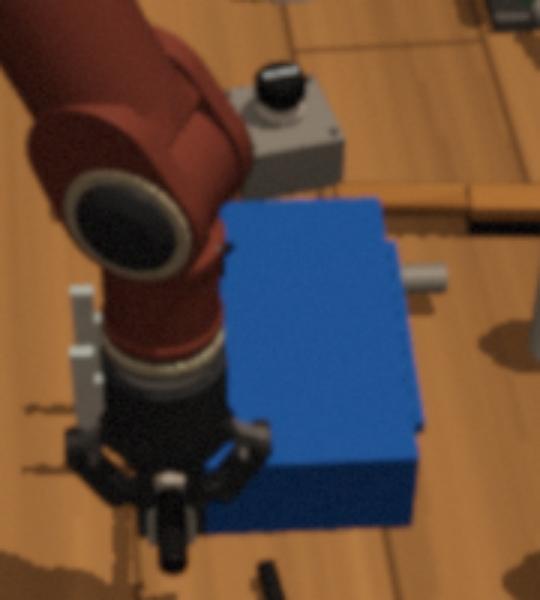

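jog_arm:
  rows: [10, 0, 0, -12, 0, 0, 0, 10, 0, 0, -24, 0, 0, 0, 10, 0, 0, -36, 0, 0, 0, 10, 0, 0, -46, 0, 0, 0, 10, 0, -10, -46, 0, 0, 0, 10, 0, -20, -46, 0, 0, 0, 10, 0, -30, -46, 0, 0, 0, 10, 0, -40, -46, 0, 0, 0, 10, 0, -40, -46, 0, 0, 0, 10, 0, -40, -46, 0, 0, 0]

```text
time_s: 7.18
tool_pos: [0.4131, -0.1207, 0.1348]
tcp_rot: [-0.0, 0.723, 0.691, -0.0]
contact_force: [0.7, -0.1, -1.7]
width: 0.0178
```

Run:
```python
from h import *
print(cur()[0],bot.get_state()["width"],rel([.4197,-.0245,.135],down(1.5258)))
f=grab_frame("wrist");cv2.imwrite("pics/i.png",f["img"][:,:,::-1])
```

```text
[ 0.4131 -0.1207  0.1348] 0.01784447234956128 (array([96.4,  2.1, -0.2]), array([-0.   , -0.   , -0.001]))
```

View pics/i.png

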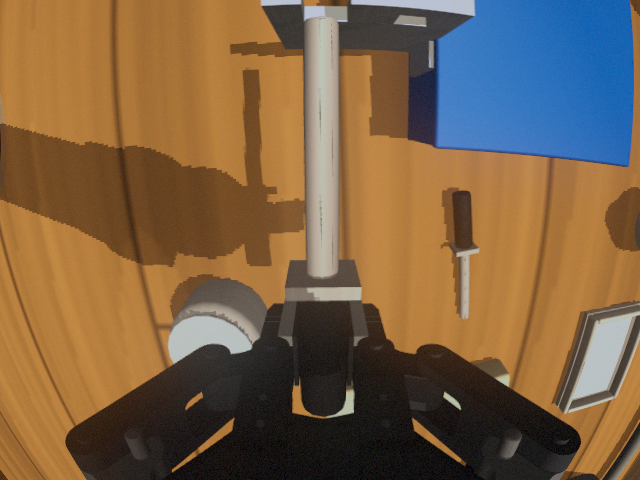

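jog_arm:
  rows: [10, 12, 2, 0, 0, 0, 0, 10, 27, 2, 0, 0, 0, 0, 10, 42, 2, 0, 0, 0, 0, 10, 57, 2, 0, 0, 0, 0, 10, 72, 2, 0, 0, 0, 0, 10, 87, 2, 0, 0, 0, 0, 10, 97, 2, 0, 0, 0, 0, 10, 97, 2, 0, 0, 0, 0, 10, 97, 2, 0, 0, 0, 0]

```text
time_s: 7.98
tool_pos: [0.4208, -0.024, 0.1349]
tcp_rot: [0.0, 0.723, 0.691, 0.0]
contact_force: [0.5, -1.2, -2.0]
width: 0.0178
```

Run:
```python
from h import *
print(cur()[0],bot.get_state()["width"],rel([.4197,-.023,.0905],down(1.5258)))
f=grab_frame("wrist");cv2.imwrite("pics/j.png",f["img"][:,:,::-1])
```

```text
[ 0.4208 -0.024   0.1349] 0.01780150276750238 (array([ 1. , -1.1, 44.4]), array([0.001, 0.   , 0.   ]))
```

View pics/j.png

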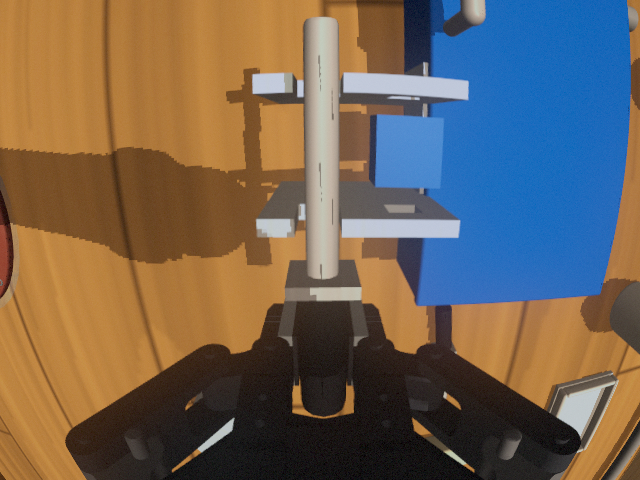

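jog_arm:
  rows: [10, 1, -1, 10, 0, 0, 0, 10, 1, -1, 20, 0, 0, 0, 10, 1, -1, 28, 0, 0, 0, 10, 1, -1, 34, 0, 0, 0, 10, 1, -1, 39, 0, 0, 0, 10, 1, -1, 43, 0, 0, 0, 10, 1, -1, 45, 0, 0, 0, 10, 1, -1, 45, 0, 0, 0]

```text
time_s: 8.7
tool_pos: [0.4194, -0.0233, 0.0897]
tcp_rot: [-0.0, 0.723, 0.691, -0.0]
contact_force: [-0.3, 0.0, 0.0]
width: 0.0173
```

Run:
```python
from h import *
print(cur()[0],bot.get_state()["width"],bot.get_state()["contact_force"])
f=grab_frame("wrist");cv2.imwrite("pics/k.png",f["img"][:,:,::-1])
```

```text
[ 0.4194 -0.0233  0.0897] 0.017333136499734107 [-0.303   0.0171  0.0198]
```

View pics/k.png

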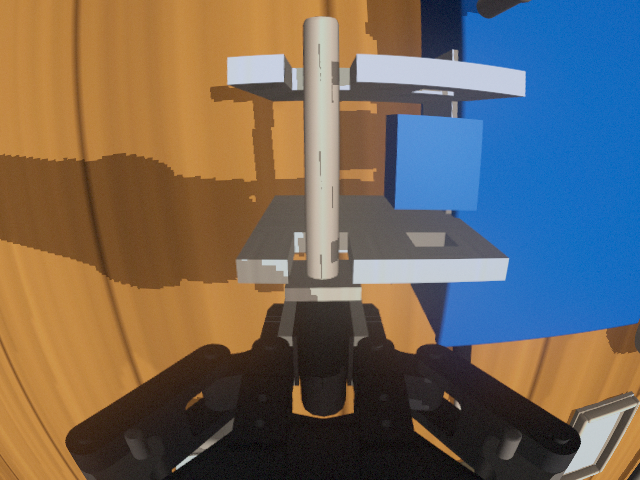

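jog_arm:
  rows: [10, 0, 0, 1, 0, 0, 0, 10, 0, 0, 1.5, 0, 0, 0, 16, 0, 0, 1.5, 0, 0, 0, 24, 0, 0, 1.5, 0, 0, 0, 36, 0, 0, 1.5, 0, 0, 0, 40, 0, 0, 1, 0, 0, 0]

```text
time_s: 9.25
tool_pos: [0.4194, -0.0229, 0.0889]
tcp_rot: [0.0, 0.723, 0.691, 0.0]
contact_force: [0.5, -0.4, -0.4]
width: 0.0402
```

jog_arm:
  rows: [44, 0, 0, -15, 0, 0, 0, 44, 0, 0, -40, 0, 0, 0, 44, 0, 0, -75, 0, 0, 0, 44, 0, 0, -100, 0, 0, 0, 44, 0, 0, -100, 0, 0, 0]

```text
time_s: 9.67
tool_pos: [0.4225, -0.0233, 0.1931]
tcp_rot: [0.003, 0.723, 0.691, 0.004]
contact_force: [0.4, 0.1, 0.4]
width: 0.0439
```

Run:
```python
from h import *
C=np.array([.5612,.0752]);s=-.045;c=.999
cad=lambda x,y,z:np.r_[C+[c*x-s*y,s*x+c*y],z]
h=cad(-.065,.075,.110);print(h,cur()[0],rel(np.r_[h[:2],.2],down(1.5258)))
f=grab_frame("wrist");cv2.imwrite("pics/l.png",f["img"][:,:,::-1])
```

```text
[0.4996 0.153  0.11  ] [ 0.4225 -0.0233  0.1931] (array([179.7,  69.1,  -6.1]), array([ 0.01 , -0.001, -0.001]))
```

View pics/l.png

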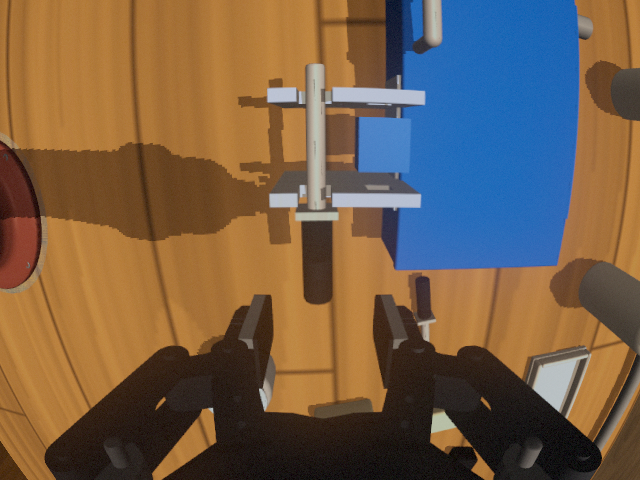

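jog_arm:
  rows: [44, 180, 69, -6, 0.01, 0, 0, 44, 180, 69, -6, 0.01, 0, 0, 44, 180, 69, -6, 0.01, 0, 0, 44, 180, 69, -6, 0.01, 0, 0, 44, 180, 69, -6, 0.01, 0, 0, 44, 180, 69, -6, 0.01, 0, 0, 44, 180, 69, -6, 0.01, 0, 0]

```text
time_s: 10.3
tool_pos: [0.4958, 0.1553, 0.1931]
tcp_rot: [-0.004, 0.722, 0.692, -0.005]
contact_force: [0.1, -1.2, -0.3]
width: 0.0439
```

Run:
```python
from h import *
C=np.array([.5612,.0752]);s=-.045;c=.999
cad=lambda x,y,z:np.r_[C+[c*x-s*y,s*x+c*y],z]
h=cad(-.065,.075,.110);print(cur()[0],rel(np.r_[h[:2],.096],down(1.5258)))
f=grab_frame("wrist");cv2.imwrite("pics/m.png",f["img"][:,:,::-1]);print(proj(f,h,True))
t=grab_frame("top")
for y in(-.07,-.055,.0,.04):
    p=cad(-.137,-.04+y,.106);u=proj(t,p)[0].round().astype(int);d=t["depth"][u[1]-2:u[1]+3,u[0]-2:u[0]+3]
    q=(rays(t,u)*d.min())@t["pose"][:3,:3].T+t["pose"][:3,3];print(p,q)
cv2.imwrite("pics/m2.png",cv2.resize(t["img"][180:320,230:400],None,fx=4,fy=4)[:,:,::-1])
```

```text
[0.4958 0.1553 0.1931] (array([-2. ,  5.2, 97.1]), array([-0.013,  0.001,  0.003]))
[[329.5702 248.0129]]
[ 0.4194 -0.0285  0.106 ] [[ 0.4174 -0.0287  0.1172]]
[ 0.4201 -0.0135  0.106 ] [[ 0.4198 -0.0136  0.118 ]]
[0.4225 0.0414 0.106 ] [[0.4209 0.0407 0.1128]]
[0.4243 0.0814 0.106 ] [[0.4236 0.0798 0.1132]]
```

View pics/m.png

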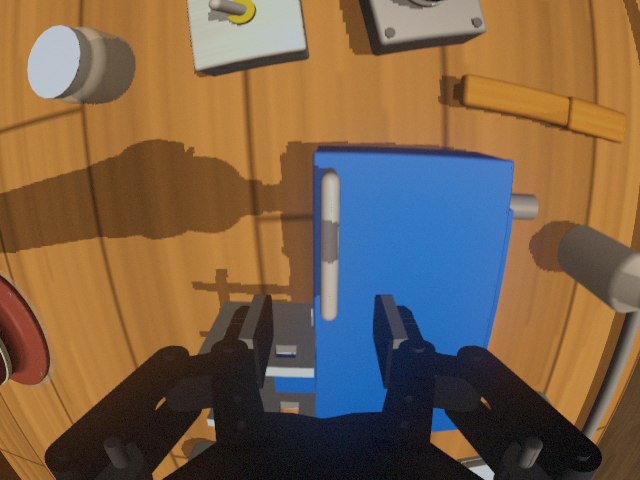

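View pics/m2.png

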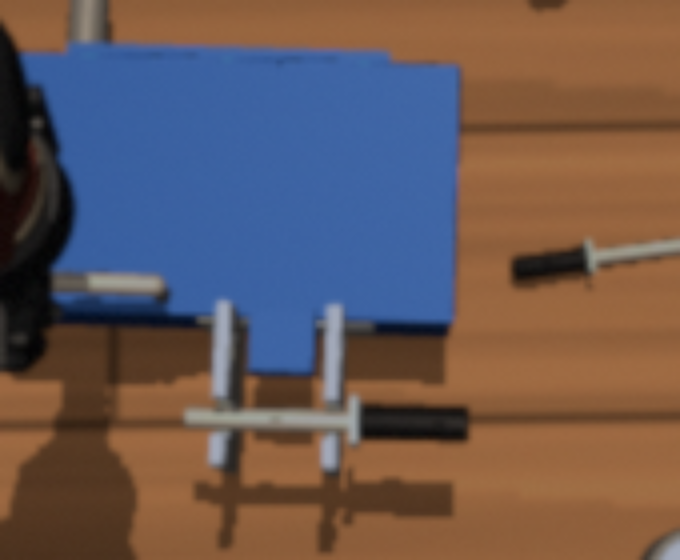

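jog_arm:
  rows: [44, -2, 4, 30, -0.01, 0, 0, 44, -2, 4, 60, -0.01, 0, 0, 44, -2, 4, 85, -0.01, 0, 0, 44, -2, 4, 96, -0.01, 0, 0, 44, -2, 4, 96, -0.01, 0, 0, 20, -2, 4, 96, -0.01, 0, 0, 5, -2, 4, 96, -0.01, 0, 0, 5, -2, 4, 96, -0.01, 0, 0, 5, -2, 4, 96, -0.01, 0, 0]
  squeeze: 60

```text
time_s: 11.15
tool_pos: [0.4988, 0.1509, 0.1002]
tcp_rot: [-0.0, 0.723, 0.69, -0.0]
contact_force: [-3.0, -0.6, 5.3]
width: 0.0095
```

jog_arm:
  rows: [5, 0, 0, 0, 0, 0, 0, 5, 0, 0, 0, 0, 0, 0, 5, 0, 0, 0, 0, 0, 0]

```text
time_s: 11.4
tool_pos: [0.4988, 0.1509, 0.1002]
tcp_rot: [-0.0, 0.723, 0.69, -0.0]
contact_force: [-2.6, -0.7, 5.8]
width: 0.0098
```

Run:
```python
from h import *
p,r=cur();print(p,bot.get_state()["width"],r.as_matrix())
r0=np.array([-140,36.])
for th in np.linspace(0,1.55,32):
    # x' , z' rotate lifting front: angle decreasing in (x,z)
    c,s=np.cos(th),np.sin(th); v=np.array([c*r0[0]+s*r0[1],-s*r0[0]+c*r0[1]])-r0
    print(round(th,2),v.round(1),end='; ')
```

```text
[0.4988 0.1509 0.1002] 0.00975893925173421 [[ 0.0464  0.9989 -0.0007]
 [ 0.9989 -0.0464 -0.0002]
 [-0.0002 -0.0007 -1.    ]]
0.0 [0. 0.]; 0.05 [2. 7.]; 0.1 [ 4.3 13.8]; 0.15 [ 7.  20.5]; 0.2 [ 9.9 27.1]; 0.25 [13.3 33.5]; 0.3 [16.9 39.8]; 0.35 [20.8 45.8]; 0.4 [25.1 51.7]; 0.45 [29.6 57.3]; 0.5 [34.4 62.7]; 0.55 [39.5 67.9]; 0.6 [44.8 72.8]; 0.65 [50.3 77.4]; 0.7 [56.1 81.7]; 0.75 [62.1 85.8]; 0.8 [68.3 89.5]; 0.85 [74.6 92.9]; 0.9 [81.2 96. ]; 0.95 [87.8 98.8]; 1.0 [ 94.7 101.3]; 1.05 [101.6 103.4]; 1.1 [108.6 105.1]; 1.15 [115.7 106.5]; 1.2 [122.8 107.5]; 1.25 [130.  108.2]; 1.3 [137.2 108.5]; 1.35 [144.5 108.5]; 1.4 [151.7 108.1]; 1.45 [158.9 107.3]; 1.5 [166.  106.2]; 1.55 [173.1 104.7];
```

jog_arm:
  rows: [5, 0, 2, -7, 0, 0, 0, 5, 0, 4, -14, 0, 0, 0, 5, 0, 7, -20.5, 0, 0, 0, 5, 0, 10, -27, 0, 0, 0, 5, 0, 13.3, -33.5, 0, 0, 0, 5, 0, 16.9, -39.8, 0, 0, 0]

```text
time_s: 11.9
tool_pos: [0.514, 0.1502, 0.1387]
tcp_rot: [-0.002, 0.723, 0.691, -0.003]
contact_force: [-5.6, -3.4, -3.9]
width: 0.0095
```

Run:
```python
from h import *
p,r=cur();print(p,bot.get_state()["width"],bot.get_state()["contact_force"])
f=grab_frame("wrist");cv2.imwrite("pics/n.png",f["img"][:,:,::-1])
```

```text
[0.514  0.1502 0.1387] 0.009511888430190456 [-5.6474 -3.3722 -3.9188]
```

View pics/n.png

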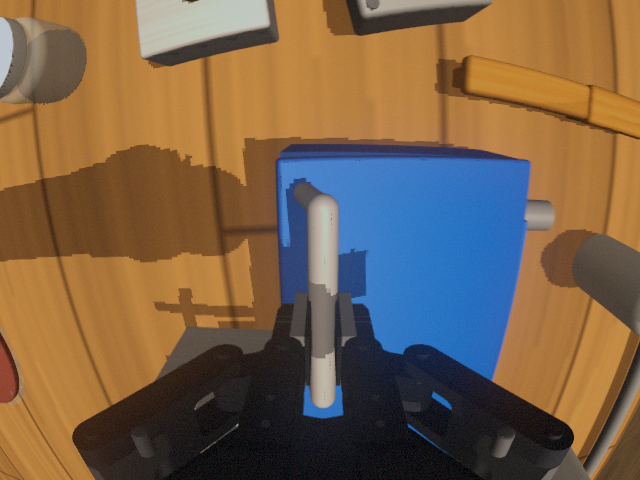

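jog_arm:
  rows: [5, 0, 3.9, -6, 0, 0, 0, 5, 0, 8.2, -11.9, 0, 0, 0, 5, 0, 12.7, -17.5, 0, 0, 0, 5, 0, 17.5, -22.9, 0, 0, 0, 5, 0, 22.6, -28.1, 0, 0, 0, 5, 0, 27.9, -33, 0, 0, 0, 5, 0, 33.4, -37.6, 0, 0, 0, 5, 0, 39.2, -41.9, 0, 0, 0, 5, 0, 45.2, -46, 0, 0, 0, 5, 0, 51.4, -49.7, 0, 0, 0]

```text
time_s: 12.78
tool_pos: [0.5613, 0.148, 0.1901]
tcp_rot: [-0.005, 0.723, 0.691, -0.006]
contact_force: [-17.0, -2.1, 12.9]
width: 0.0093
```

Run:
```python
from h import *
p,r=cur();print(p,bot.get_state()["width"],bot.get_state()["contact_force"])
f=grab_frame("side");cv2.imwrite("pics/o.png",f["img"][:,:,::-1])
```

```text
[0.5613 0.148  0.1901] 0.009280423999209305 [-16.9569  -2.1028  12.9335]
```

View pics/o.png

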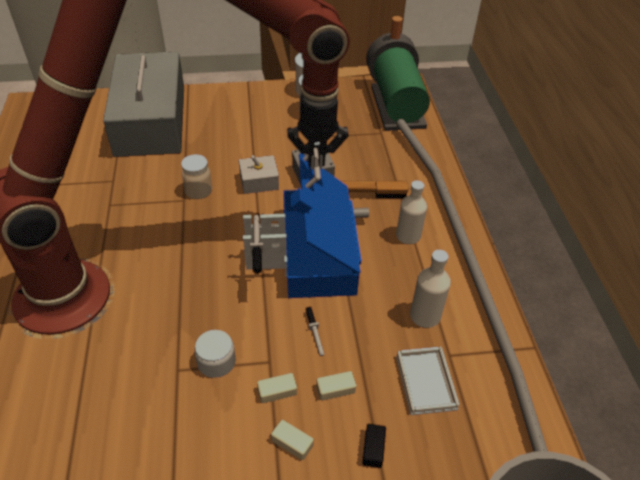

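jog_arm:
  rows: [5, 0, 5.3, -6, 0, 0, 0, 5, 0, 11.9, -10, 0, 0, 0, 5, 0, 18.5, -13, 0, 0, 0, 5, 0, 25.4, -16, 0, 0, 0, 5, 0, 32.3, -18, 0, 0, 0, 5, 0, 39.3, -19.6, 0, 0, 0, 5, 0, 46.4, -21, 0, 0, 0, 5, 0, 53.5, -22, 0, 0, 0, 5, 0, 60.7, -22.7, 0, 0, 0, 5, 0, 67.9, -23, 0, 0, 0]

```text
time_s: 13.67
tool_pos: [0.6366, 0.1445, 0.2159]
tcp_rot: [0.001, 0.723, 0.691, 0.001]
contact_force: [-5.3, -2.3, 6.9]
width: 0.009
```

Run:
```python
from h import *
p,r=cur();print(p,bot.get_state()["width"],bot.get_state()["contact_force"])
f=grab_frame("wrist");cv2.imwrite("pics/p.png",f["img"][:,:,::-1])
```

```text
[0.6366 0.1445 0.2159] 0.009047417531547822 [-5.2921 -2.3064  6.9354]
```

View pics/p.png

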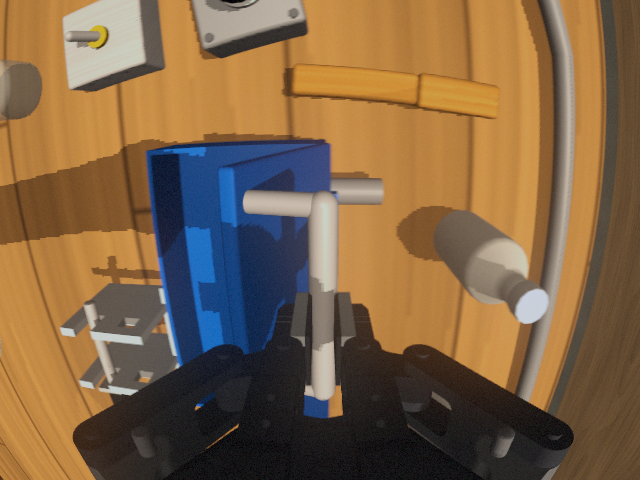

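jog_arm:
  rows: [5, 0, 7.3, -1, 0, 0, 0, 5, 0, 14.5, -1, 0, 0, 0, 5, 0, 21.7, 0, 0, 0, 0, 5, 0, 28.8, 1, 0, 0, 0, 5, 0, 35, 2, 0, 0, 0, 5, 0, 35, 2, 0, 0, 0, 5, 0, 35, 2, 0, 0, 0]

```text
time_s: 14.3
tool_pos: [0.6735, 0.1428, 0.2131]
tcp_rot: [0.003, 0.723, 0.69, 0.003]
contact_force: [-0.2, -2.5, 5.9]
width: 0.0092
```

Run:
```python
from h import *
p,r=cur();print(p,bot.get_state()["width"],bot.get_state()["contact_force"])
f=grab_frame("wrist");cv2.imwrite("pics/q.png",f["img"][:,:,::-1])
f=grab_frame("side");cv2.imwrite("pics/q2.png",cv2.resize(f["img"][100:320,220:440],None,fx=2.5,fy=2.5)[:,:,::-1])
```

```text
[0.6735 0.1428 0.2131] 0.00921425811350204 [-0.2376 -2.5465  5.8602]
```

View pics/q.png

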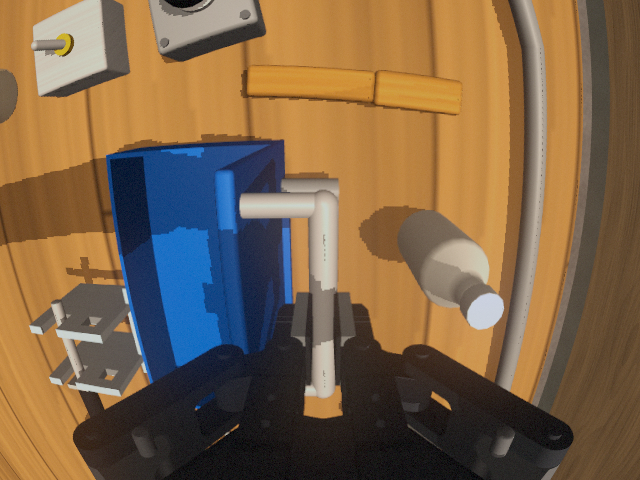

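View pics/q2.png

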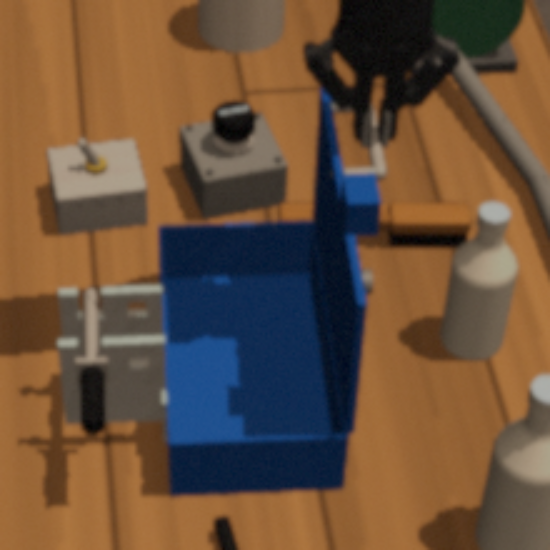

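jog_arm:
  rows: [22, 0, 0, 0, 0, 0, 0, 24, 0, 0, 0, 0, 0, 0, 24, 0, 0, 0, 0, 0, 0, 24, 0, 0, -20, 0, 0, 0, 24, 0, 0, -50, 0, 0, 0, 24, 0, 0, -85, 0, 0, 0, 24, 0, 0, -85, 0, 0, 0, 24, 0, 0, -85, 0, 0, 0]

```text
time_s: 15.07
tool_pos: [0.6722, 0.1442, 0.2975]
tcp_rot: [0.002, 0.723, 0.691, 0.003]
contact_force: [0.3, -0.2, 0.5]
width: 0.0242
```

```bash
cat > blocks.py <<'E'
from h import *
def blocks(f=None):
    f=f or grab_frame("top");hsv=cv2.cvtColor(f["img"],cv2.COLOR_RGB2HSV)
    P=(rays(f,[(u,v) for v in range(480) for u in range(640)])*f["depth"].reshape(-1,1)@f["pose"][:3,:3].T+f["pose"][:3,3]).reshape(480,640,3)
    m=(hsv[:,:,0]>18)&(hsv[:,:,0]<90)&(hsv[:,:,2]>90)&(hsv[:,:,1]<70)&(P[:,:,2]>.015)&(P[:,:,2]<.045)&(P[:,:,1]<-.1)&(P[:,:,1]>-.6)
    for c in cv2.findContours(m.astype(np.uint8),cv2.RETR_EXTERNAL,cv2.CHAIN_APPROX_NONE)[0]:
        if cv2.contourArea(c)<60: continue
        r=cv2.minAreaRect((plane(f,c[:,0],.03)[:,:2]*1000).astype(np.float32))
        a=r[2] if r[1][0]>r[1][1] else r[2]-90
        print(c[:,0].mean(0).round(),np.round(r[0],1),np.round(r[1],1),'long axis deg',round(a,1))
E
python3 - <<'E'
from blocks import *
p,r=cur();print(p,bot.get_state()["width"],bot.get_state()["contact_force"],bot.get_state()["joint_pos"])
f=grab_frame("top");cv2.imwrite("pics/r.png",f["img"][:,:,::-1])
blocks(f)
print(rel([.5511,-.2847,.28],down(np.radians(7.5))))
E
```

```text
[0.6722 0.1442 0.2975] 0.02418363061852632 [ 0.2692 -0.1548  0.545 ] [-0.3969  0.6457  0.307   1.2058 -0.1899  1.31   -0.146 ]
[437. 278.] [ 440.1 -277.7] [68.5 34.3] long axis deg 9.6
[481. 269.] [ 459.4 -383.1] [33.9 68.2] long axis deg -39.3
[437. 231.] [ 550.7 -284.6] [68.9 34.2] long axis deg 7.9
[448. 165.] [ 723.6 -299.4] [98.5 86.9] long axis deg 89.1
(array([-433.9, -100.3,   14.5]), array([ 0.001, -0.002,  1.395]))
```

View pics/r.png

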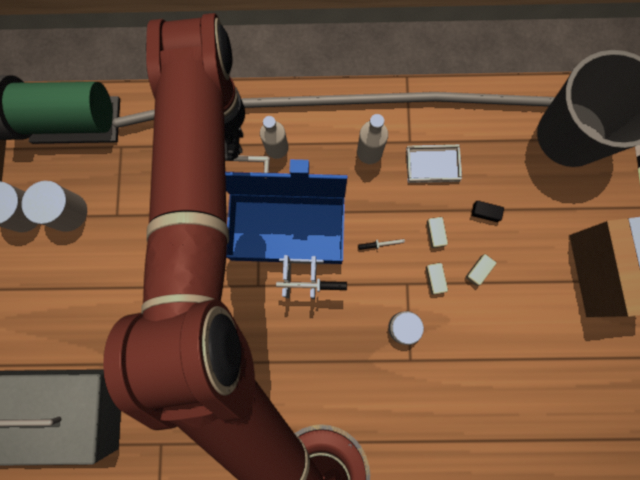

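jog_arm:
  rows: [60, -434, -100, 5, 0, 0, 1.395, 60, -434, -100, 5, 0, 0, 1.395, 60, -434, -100, 5, 0, 0, 1.395, 60, -434, -100, 5, 0, 0, 1.395, 60, -434, -100, 5, 0, 0, 1.395, 60, -434, -100, 5, 0, 0, 1.395, 60, -434, -100, 5, 0, 0, 1.395, 60, -434, -100, 5, 0, 0, 1.395, 60, -434, -100, 5, 0, 0, 1.395, 60, -434, -100, 5, 0, 0, 1.395]

```text
time_s: 15.95
tool_pos: [0.5573, -0.2585, 0.2881]
tcp_rot: [-0.001, 0.991, 0.134, -0.001]
contact_force: [-0.3, 0.0, 0.4]
width: 0.06
```

jog_arm:
  rows: [60, 0, 0, 0, 0, 0, 0, 60, 0, 0, 0, 0, 0, 0, 60, 0, 0, 0, 0, 0, 0]

```text
time_s: 16.2
tool_pos: [0.5584, -0.2566, 0.2881]
tcp_rot: [-0.001, 0.991, 0.137, -0.001]
contact_force: [0.2, 0.5, 0.1]
width: 0.0602
```

Run:
```python
from blocks import *
p,r=cur();print(p,bot.get_state()["width"],bot.get_state()["joint_pos"])
print(rel([.551,-.2847,.1],down(np.radians(7.9))))
f=grab_frame("wrist");cv2.imwrite("pics/s.png",f["img"][:,:,::-1]);print(proj(f,[.551,-.2847,.03],True))
```

```text
[ 0.5584 -0.2566  0.2881] 0.060198105940180935 [ 0.0232  0.5777  0.6515  1.458  -0.36    1.2296 -0.5771]
(array([-14.6,  25.6, 188.1]), array([-0.003,  0.001,  0.138]))
[[344.5538 206.705 ]]
```

View pics/s.png

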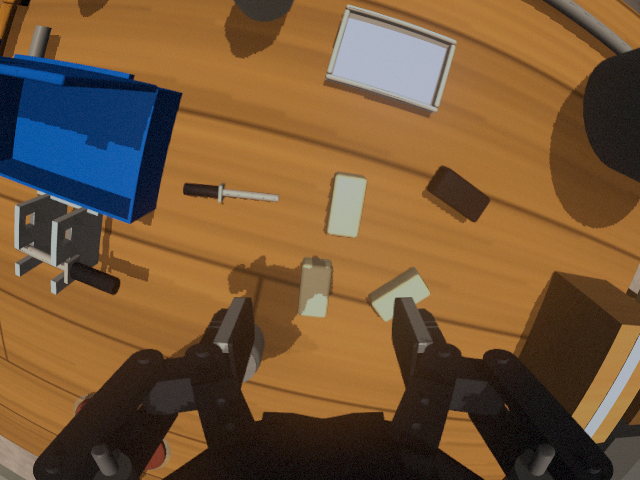

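jog_arm:
  rows: [62, -14.6, 25.6, 188, 0, 0, 0.138, 62, -14.6, 25.6, 188, 0, 0, 0.138, 62, -14.6, 25.6, 188, 0, 0, 0.138, 62, -14.6, 25.6, 188, 0, 0, 0.138, 62, -14.6, 25.6, 188, 0, 0, 0.138, 62, -14.6, 25.6, 188, 0, 0, 0.138, 62, -14.6, 25.6, 188, 0, 0, 0.138, 62, -14.6, 25.6, 188, 0, 0, 0.138]

```text
time_s: 16.92
tool_pos: [0.5532, -0.2857, 0.1034]
tcp_rot: [0.001, 0.998, 0.07, 0.002]
contact_force: [0.3, 0.5, -0.3]
width: 0.062
```

Run:
```python
from blocks import *
p,r=cur();print(p,bot.get_state()["width"])
print(rel([.551,-.2847,.005],down(np.radians(7.9))))
f=grab_frame("wrist");cv2.imwrite("pics/t.png",f["img"][:,:,::-1]);print(proj(f,[.551,-.2847,.03],True))
```

```text
[ 0.5532 -0.2857  0.1034] 0.061962146225564736
(array([-2.3, -1.5, 98.4]), array([ 0.002, -0.003,  0.001]))
[[318.0645 256.1516]]
```

View pics/t.png

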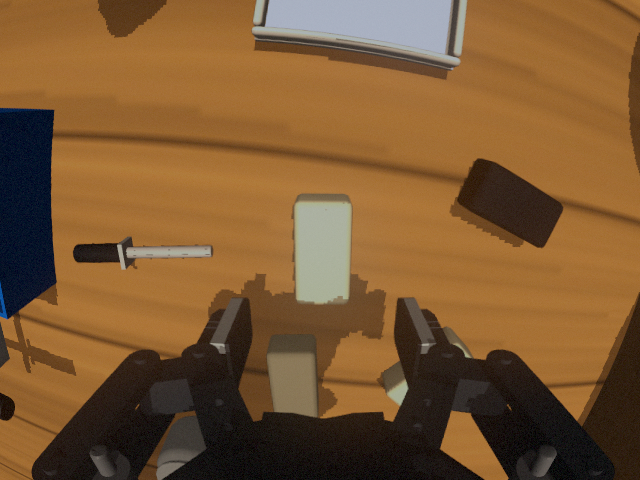

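jog_arm:
  rows: [62, -2, -1, 40, 0, 0, 0, 62, -2, -1, 75, 0, 0, 0, 62, -2, -1, 92, 0, 0, 0, 62, -2, -1, 95, 0, 0, 0, 62, -2, -1, 95, 0, 0, 0, 40, -2, -1, 95, 0, 0, 0, 28, -2, -1, 95, 0, 0, 0, 28, -2, -1, 95, 0, 0, 0, 28, -2, -1, 95, 0, 0, 0]
  squeeze: 50

```text
time_s: 17.72
tool_pos: [0.551, -0.2868, 0.0095]
tcp_rot: [0.001, 0.998, 0.068, 0.002]
contact_force: [-0.6, 0.7, 6.5]
width: 0.0348
```

jog_arm:
  rows: [28, 0, 0, 0, 0, 0, 0, 28, 0, 0, 0, 0, 0, 0, 28, 0, 0, -40, 0, 0, 0, 28, 0, 0, -80, 0, 0, 0, 28, 0, 0, -120, 0, 0, 0, 28, 0, 0, -150, 0, 0, 0, 28, 0, 0, -150, 0, 0, 0]

```text
time_s: 18.3
tool_pos: [0.5525, -0.289, 0.1651]
tcp_rot: [0.004, 0.998, 0.068, 0.006]
contact_force: [0.7, -0.2, -1.3]
width: 0.0349
```

```bash
cat > cad.py <<'E'
from blocks import *
C=np.array([.5612,.0752]);_s=-.045;_c=.999
cad=lambda x,y,z:np.r_[C+[_c*x-_s*y,_s*x+_c*y],z]
E
python3 - <<'E'
from cad import *
p,r=cur();print(p,bot.get_state()["width"])
print(cad(-.012,-.088,.18),rel(cad(-.012,-.088,.18),down(1.5258)))
f=grab_frame("wrist");cv2.imwrite("pics/u.png",f["img"][:,:,::-1])
E
```

```text
[ 0.5525 -0.289   0.1651] 0.0349472692192479
[ 0.5453 -0.0122  0.18  ] (array([  30.7, -275.1,  -17.2]), array([ 0.017, -0.003, -1.389]))
```

View pics/u.png

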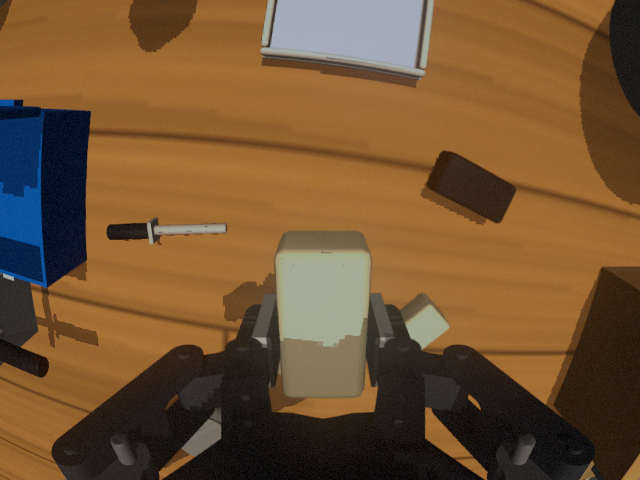

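jog_arm:
  rows: [28, 31, -275, -17, 0.017, 0, -1.389, 28, 31, -275, -17, 0.017, 0, -1.389, 28, 31, -275, -17, 0.017, 0, -1.389, 28, 31, -275, -17, 0.017, 0, -1.389, 28, 31, -275, -17, 0.017, 0, -1.389, 28, 31, -275, -17, 0.017, 0, -1.389, 28, 31, -275, -17, 0.017, 0, -1.389, 28, 31, -275, -17, 0.017, 0, -1.389, 28, 31, -275, -17, 0.017, 0, -1.389, 28, 31, -275, -17, 0.017, 0, -1.389]

```text
time_s: 19.18
tool_pos: [0.5413, -0.0076, 0.1728]
tcp_rot: [-0.008, 0.766, 0.642, -0.001]
contact_force: [-0.4, -0.3, -0.5]
width: 0.0347
```

jog_arm:
  rows: [28, 0, 0, 0, 0, 0, -0.13, 28, 0, 0, 0, 0, 0, -0.13, 28, 0, 0, 0, 0, 0, -0.13]

```text
time_s: 19.43
tool_pos: [0.5416, -0.0089, 0.173]
tcp_rot: [-0.008, 0.727, 0.687, -0.0]
contact_force: [0.3, 0.4, -1.3]
width: 0.0351
```

Run:
```python
from cad import *
p,r=cur();print(p,bot.get_state()["width"])
print(rel(cad(-.012,-.088,.02),down(1.5258)))
f=grab_frame("wrist");cv2.imwrite("pics/v.png",f["img"][:,:,::-1])
```

```text
[ 0.5416 -0.0089  0.173 ] 0.03513529667138763
(array([ -4.6,   5.7, 152.9]), array([-0.012, -0.01 , -0.012]))
```

View pics/v.png

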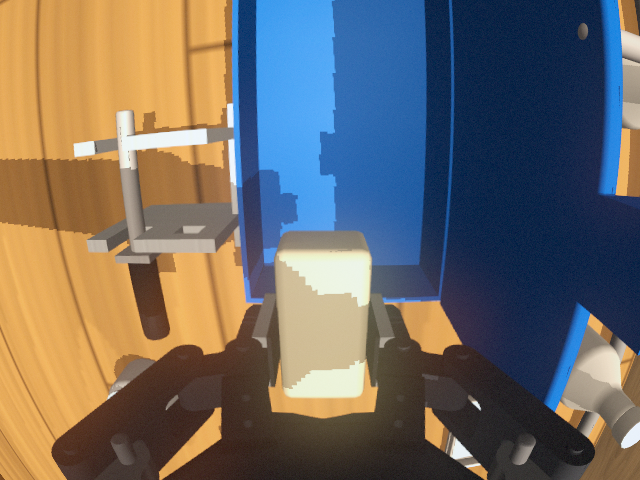

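jog_arm:
  rows: [28, -2, 5, 30, -0.01, -0.01, -0.01, 28, -2, 5, 65, -0.01, -0.01, -0.01, 28, -2, 5, 100, -0.01, -0.01, -0.01, 28, -2, 5, 125, -0.01, -0.01, -0.01, 28, -2, 5, 145, -0.01, -0.01, -0.01, 28, -2, 5, 153, -0.01, -0.01, -0.01, 28, -2, 5, 154, -0.01, -0.01, -0.01, 42, -2, 5, 154, -0.01, -0.01, -0.01, 52, -2, 5, 154, -0.01, -0.01, -0.01, 52, -2, 5, 154, -0.01, -0.01, -0.01]

```text
time_s: 20.32
tool_pos: [0.5469, -0.0099, 0.0211]
tcp_rot: [0.001, 0.723, 0.691, 0.001]
contact_force: [0.5, -1.2, 0.0]
width: 0.0518
```

jog_arm:
  rows: [52, 0, 0, 0, 0, 0, 0, 52, 0, 0, -30, 0, 0, 0, 52, 0, 0, -70, 0, 0, 0, 52, 0, 0, -110, 0, 0, 0, 52, 0, 0, -150, 0, 0, 0, 52, 0, 0, -180, 0, 0, 0, 52, 0, 0, -180, 0, 0, 0]

```text
time_s: 20.9
tool_pos: [0.5502, -0.0095, 0.2075]
tcp_rot: [0.005, 0.723, 0.691, 0.006]
contact_force: [0.9, 0.1, 0.3]
width: 0.0521
```

Run:
```python
from cad import *
p,r=cur();print(p,bot.get_state()["width"],bot.get_state()["joint_pos"])
f=grab_frame("top");blocks(f)
print(rel([.440,-.2777,.2],down(np.radians(9.6))))
f=grab_frame("wrist");cv2.imwrite("pics/w.png",f["img"][:,:,::-1])
```

```text
[ 0.5502 -0.0095  0.2075] 0.052073134961112655 [-0.2142  0.4898  0.289   1.7678 -0.1751  0.8932  0.1066]
[437. 278.] [ 440.1 -277.8] [68.5 34.1] long axis deg 9.6
[482. 269.] [ 459.4 -383.1] [33.9 68.2] long axis deg -39.3
[447. 165.] [ 723.6 -297. ] [103.4  86.9] long axis deg 89.1
(array([-273. ,  -96.4,    3. ]), array([ 0.007, -0.008,  1.359]))
```

View pics/w.png

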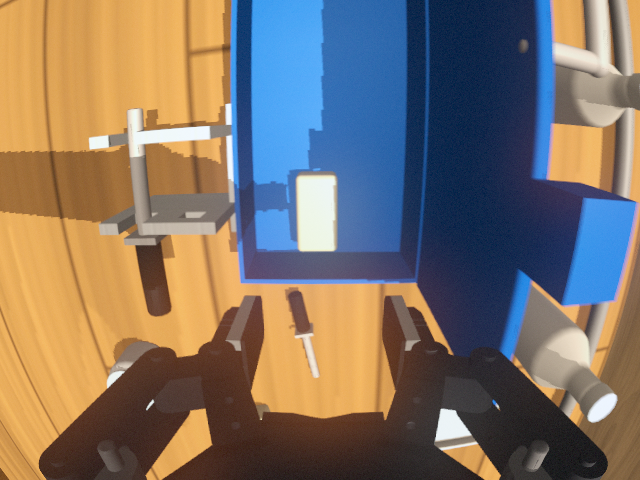

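jog_arm:
  rows: [62, -276, -96, 10, 0, 0, 1.36, 62, -276, -96, 10, 0, 0, 1.36, 62, -276, -96, 10, 0, 0, 1.36, 62, -276, -96, 10, 0, 0, 1.36, 62, -276, -96, 10, 0, 0, 1.36, 62, -276, -96, 10, 0, 0, 1.36, 62, -276, -96, 10, 0, 0, 1.36, 62, -276, -96, 10, 0, 0, 1.36, 62, -276, -96, 10, 0, 0, 1.36, 62, -276, -96, 10, 0, 0, 1.36]

```text
time_s: 21.83
tool_pos: [0.4362, -0.2811, 0.1882]
tcp_rot: [-0.001, 0.991, 0.133, -0.001]
contact_force: [0.6, -0.3, -0.8]
width: 0.062
```

jog_arm:
  rows: [62, 0, 0, 30, 0, 0, 0.11, 62, 0, 0, 60, 0, 0, 0.11, 62, 0, 0, 80, 0, 0, 0.11, 62, 0, 0, 80, 0, 0, 0.11, 62, 0, 0, 80, 0, 0, 0.11]

```text
time_s: 22.25
tool_pos: [0.4365, -0.2801, 0.1083]
tcp_rot: [-0.001, 0.997, 0.083, -0.002]
contact_force: [0.5, 0.0, 0.2]
width: 0.0623
```

Run:
```python
from cad import *
p,r=cur();print(p,bot.get_state()["width"],bot.get_state()["joint_pos"])
print(rel([.440,-.2777,.007],down(np.radians(9.6))))
f=grab_frame("wrist");cv2.imwrite("pics/x.png",f["img"][:,:,::-1]);print(proj(f,[.44,-.2777,.03],True))
```

```text
[ 0.4365 -0.2801  0.1083] 0.062347658505781195 [ 0.1531  0.6472  0.5826  1.947  -0.5332  0.7093 -0.3446]
(array([  4.2,  -1.5, 101.3]), array([-0.003,  0.004, -0.001]))
[[317.9746 243.8847]]
```

View pics/x.png

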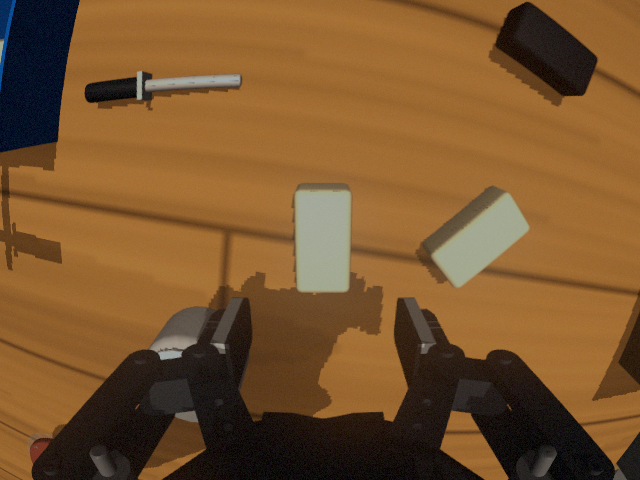

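jog_arm:
  rows: [62, 4, -0.5, 40, 0, 0, 0, 62, 4, -0.5, 75, 0, 0, 0, 62, 4, -0.5, 95, 0, 0, 0, 62, 4, -0.5, 99, 0, 0, 0, 62, 4, -0.5, 99, 0, 0, 0, 40, 4, -0.5, 99, 0, 0, 0, 28, 4, -0.5, 99, 0, 0, 0, 28, 4, -0.5, 99, 0, 0, 0, 28, 4, -0.5, 99, 0, 0, 0]

```text
time_s: 23.05
tool_pos: [0.4429, -0.2809, 0.013]
tcp_rot: [0.001, 0.997, 0.083, 0.002]
contact_force: [-0.3, 0.6, 6.9]
width: 0.035
```

jog_arm:
  rows: [28, 0, 0, 0, 0, 0, 0, 28, 0, 0, 0, 0, 0, 0, 28, 0, 0, -40, 0, 0, 0, 28, 0, 0, -80, 0, 0, 0, 28, 0, 0, -120, 0, 0, 0, 28, 0, 0, -165, 0, 0, 0, 28, 0, 0, -165, 0, 0, 0, 28, 0, 0, -165, 0, 0, 0]

```text
time_s: 23.72
tool_pos: [0.443, -0.281, 0.1792]
tcp_rot: [0.002, 0.997, 0.083, 0.003]
contact_force: [-0.7, -0.2, -1.4]
width: 0.0347
```

Run:
```python
from cad import *
p,r=cur();print(p,bot.get_state()["width"])
print(rel(cad(-.012,0,.19),down(1.5258)))
```

```text
[ 0.443  -0.281   0.1792] 0.03474824029949259
(array([ 164.1, -334.1,  -11.4]), array([ 0.008, -0.002, -1.359]))
```

jog_arm:
  rows: [28, 164, -334, -11, 0.008, 0, -1.36, 28, 164, -334, -11, 0.008, 0, -1.36, 28, 164, -334, -11, 0.008, 0, -1.36, 28, 164, -334, -11, 0.008, 0, -1.36, 28, 164, -334, -11, 0.008, 0, -1.36, 28, 164, -334, -11, 0.008, 0, -1.36, 28, 164, -334, -11, 0.008, 0, -1.36, 28, 164, -334, -11, 0.008, 0, -1.36, 28, 164, -334, -11, 0.008, 0, -1.36, 28, 164, -334, -11, 0.008, 0, -1.36]

```text
time_s: 24.55
tool_pos: [0.5481, 0.0895, 0.1845]
tcp_rot: [-0.007, 0.752, 0.659, 0.002]
contact_force: [0.0, 1.1, -2.2]
width: 0.0349
```

jog_arm:
  rows: [28, 0, 0, 0, 0, 0, -0.11, 28, 0, 0, 0, 0, 0, -0.11, 28, 0, 0, 0, 0, 0, -0.11]

```text
time_s: 24.8
tool_pos: [0.5467, 0.0763, 0.1853]
tcp_rot: [-0.005, 0.724, 0.69, -0.001]
contact_force: [-0.0, -0.3, -1.5]
width: 0.0349
```

Run:
```python
from cad import *
p,r=cur();print(p,bot.get_state()["width"])
print(rel(cad(-.012,0.0,.024),down(1.5258)))
f=grab_frame("wrist");cv2.imwrite("pics/y.png",f["img"][:,:,::-1])
```

```text
[0.5467 0.0763 0.1853] 0.03486416237143744
(array([ -1.1,   3.9, 161.3]), array([-0.009, -0.004, -0.002]))
```

View pics/y.png

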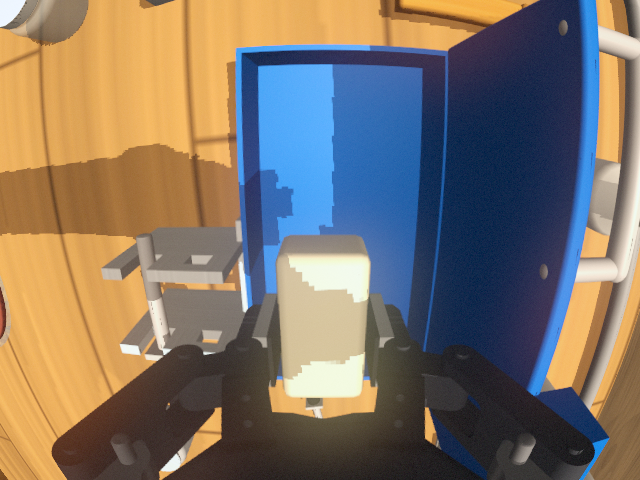

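jog_arm:
  rows: [28, -1, 3, 35, -0.01, 0, 0, 28, -1, 3, 70, -0.01, 0, 0, 28, -1, 3, 105, -0.01, 0, 0, 28, -1, 3, 130, -0.01, 0, 0, 28, -1, 3, 150, -0.01, 0, 0, 28, -1, 3, 161, -0.01, 0, 0, 28, -1, 3, 161, -0.01, 0, 0, 42, -1, 3, 161, -0.01, 0, 0, 52, -1, 3, 161, -0.01, 0, 0, 52, -1, 3, 161, -0.01, 0, 0]

```text
time_s: 25.68
tool_pos: [0.5544, 0.0752, 0.0266]
tcp_rot: [0.004, 0.724, 0.69, 0.006]
contact_force: [5.6, -0.8, 0.2]
width: 0.0518
```

jog_arm:
  rows: [52, 0, 0, 0, 0, 0, 0, 52, 0, 0, -30, 0, 0, 0, 52, 0, 0, -70, 0, 0, 0, 52, 0, 0, -110, 0, 0, 0, 52, 0, 0, -150, 0, 0, 0, 52, 0, 0, -180, 0, 0, 0, 52, 0, 0, -180, 0, 0, 0]

```text
time_s: 26.27
tool_pos: [0.5534, 0.0748, 0.2126]
tcp_rot: [0.004, 0.724, 0.69, 0.009]
contact_force: [1.3, 0.0, 0.1]
width: 0.0518
```

Run:
```python
from cad import *
p,r=cur();print(p,bot.get_state()["width"],bot.get_state()["joint_pos"])
f=grab_frame("top");blocks(f)
for a in(-39.3,140.7): print(rel([.4594,-.3831,.2],down(np.radians(a))))
f=grab_frame("wrist");cv2.imwrite("pics/z.png",f["img"][:,:,::-1])
```

```text
[0.5534 0.0748 0.2126] 0.05183241511966913 [-0.3828  0.4971  0.3206  1.7432 -0.1968  0.9123 -0.0284]
[482. 269.] [ 459.4 -383.1] [33.9 68.2] long axis deg -39.3
[448. 165.] [ 723.6 -300.6] [96.2 86.9] long axis deg 89.1
(array([-461.9,  -70.4,    5.6]), array([ 0.   , -0.018,  2.209]))
(array([-461.9,  -70.4,    5.6]), array([ 0.015,  0.   , -0.932]))
```

View pics/z.png

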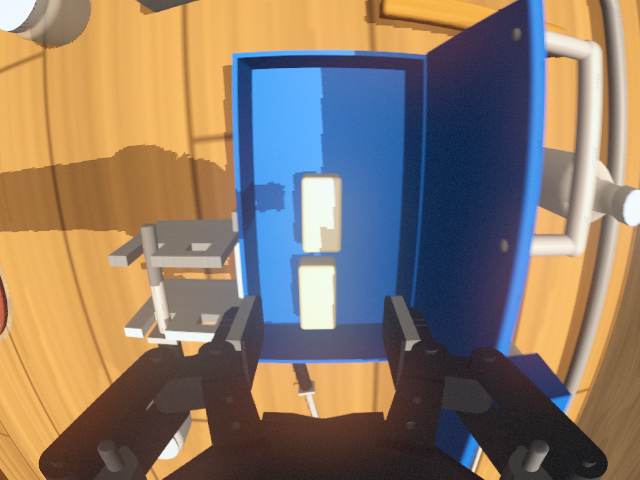

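jog_arm:
  rows: [62, -462, -70, 6, 0, 0, -0.932, 62, -462, -70, 6, 0, 0, -0.932, 62, -462, -70, 6, 0, 0, -0.932, 62, -462, -70, 6, 0, 0, -0.932, 62, -462, -70, 6, 0, 0, -0.932, 62, -462, -70, 6, 0, 0, -0.932, 62, -462, -70, 6, 0, 0, -0.932, 62, -462, -70, 6, 0, 0, -0.932, 62, -462, -70, 6, 0, 0, -0.932, 62, -462, -70, 6, 0, 0, -0.932]

```text
time_s: 27.2
tool_pos: [0.467, -0.3325, 0.1959]
tcp_rot: [-0.001, 0.336, 0.942, 0.004]
contact_force: [2.0, 0.3, -0.0]
width: 0.0615
```

Run:
```python
from cad import *
p,r=cur();print(p,bot.get_state()["width"],bot.get_state()["joint_pos"])
print(rel([.4594,-.3831,.11],down(np.radians(140.7))))
```

```text
[ 0.467  -0.3325  0.1959] 0.061538113069384545 [ 0.5322  0.5335  0.0812  1.6983 -0.0607  0.9152  1.5253]
(array([-26.4, -44.5,  85.5]), array([ 0.007, -0.004,  0.001]))
```

jog_arm:
  rows: [62, -26, -44, 30, 0, 0, 0, 62, -26, -44, 60, 0, 0, 0, 62, -26, -44, 85, 0, 0, 0, 62, -26, -44, 85, 0, 0, 0, 62, -26, -44, 85, 0, 0, 0]

```text
time_s: 27.62
tool_pos: [0.4603, -0.3797, 0.1102]
tcp_rot: [-0.002, 0.335, 0.942, 0.004]
contact_force: [1.1, -0.6, 0.5]
width: 0.0624
```

Run:
```python
from cad import *
p,r=cur();print(p,bot.get_state()["width"])
print(rel([.4594,-.3831,.009],down(np.radians(140.7))))
f=grab_frame("wrist");cv2.imwrite("pics/aa.png",f["img"][:,:,::-1]);print(proj(f,[.4594,-.3831,.03],True))
```

```text
[ 0.4603 -0.3797  0.1102] 0.06241959567427143
(array([ -2.1,  -3.9, 101.1]), array([ 0.007, -0.006,  0.002]))
[[317.8285 249.5995]]
```

View pics/aa.png

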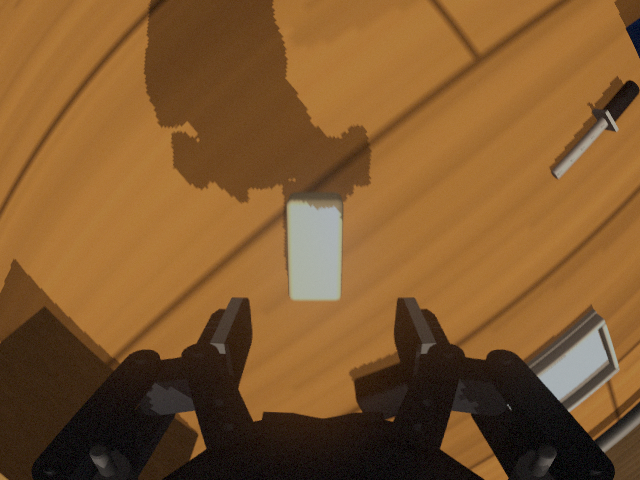

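jog_arm:
  rows: [62, -2, -4, 40, 0, 0, 0, 62, -2, -4, 75, 0, 0, 0, 62, -2, -4, 95, 0, 0, 0, 62, -2, -4, 101, 0, 0, 0, 62, -2, -4, 101, 0, 0, 0, 40, -2, -4, 101, 0, 0, 0, 28, -2, -4, 101, 0, 0, 0, 28, -2, -4, 101, 0, 0, 0, 28, -2, -4, 101, 0, 0, 0]

```text
time_s: 28.42
tool_pos: [0.4633, -0.3865, 0.0147]
tcp_rot: [0.004, 0.335, 0.942, 0.002]
contact_force: [-0.8, 0.8, 7.5]
width: 0.0348
```

jog_arm:
  rows: [28, 0, 0, 0, 0, 0, 0, 28, 0, 0, 0, 0, 0, 0, 28, 0, 0, -40, 0, 0, 0, 28, 0, 0, -80, 0, 0, 0, 28, 0, 0, -120, 0, 0, 0, 28, 0, 0, -175, 0, 0, 0, 28, 0, 0, -175, 0, 0, 0, 28, 0, 0, -175, 0, 0, 0]

```text
time_s: 29.08
tool_pos: [0.4629, -0.3882, 0.1931]
tcp_rot: [0.007, 0.335, 0.942, 0.001]
contact_force: [0.3, -1.0, -1.2]
width: 0.0345
```

Run:
```python
from cad import *
p,r=cur();print(p,bot.get_state()["width"])
print(cad(0,.082,.2),rel(cad(0,.082,.2),down(1.5258)))
f=grab_frame("wrist");cv2.imwrite("pics/ab.png",f["img"][:,:,::-1])
```

```text
[ 0.4629 -0.3882  0.1931] 0.03451848727403033
[0.5649 0.1571 0.2   ] (array([265. , 487.4,  -7.3]), array([0.012, 0.009, 0.933]))
```

View pics/ab.png

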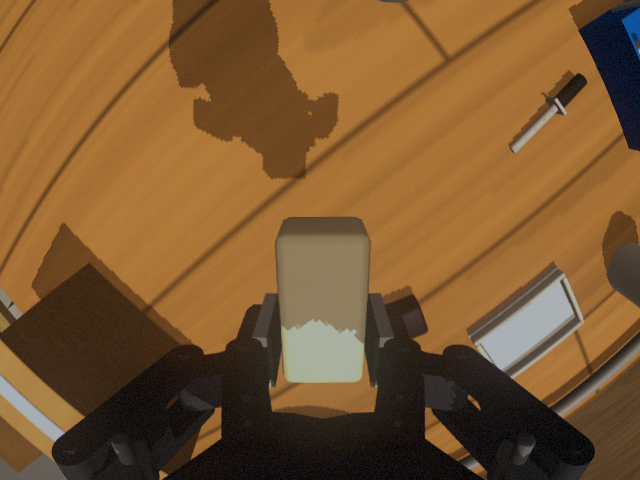

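jog_arm:
  rows: [28, 265, 487, -7, 0.012, 0.009, 0.933, 28, 265, 487, -7, 0.012, 0.009, 0.933, 28, 265, 487, -7, 0.012, 0.009, 0.933, 28, 265, 487, -7, 0.012, 0.009, 0.933, 28, 265, 487, -7, 0.012, 0.009, 0.933, 28, 265, 487, -7, 0.012, 0.009, 0.933, 28, 265, 487, -7, 0.012, 0.009, 0.933, 28, 265, 487, -7, 0.012, 0.009, 0.933, 28, 265, 487, -7, 0.012, 0.009, 0.933, 28, 265, 487, -7, 0.012, 0.009, 0.933]

```text
time_s: 29.97
tool_pos: [0.5355, 0.0257, 0.1925]
tcp_rot: [-0.007, 0.723, 0.691, -0.003]
contact_force: [1.3, -0.8, -1.4]
width: 0.0351
```

Run:
```python
from cad import *
p,r=cur();print(p,bot.get_state()["width"])
print(rel(cad(0,.082,.19),down(1.5258)))
```

```text
[0.5355 0.0257 0.1925] 0.0350502283015148
(array([132.5,  23.5,   3. ]), array([-0.014, -0.006, -0.   ]))
```

jog_arm:
  rows: [28, 40, 22, 0, -0.014, -0.006, 0, 28, 80, 22, 0, -0.014, -0.006, 0, 28, 115, 22, 0, -0.014, -0.006, 0, 28, 132, 22, 0, -0.014, -0.006, 0, 28, 132, 22, 0, -0.014, -0.006, 0, 28, 132, 22, 0, -0.014, -0.006, 0]

```text
time_s: 30.47
tool_pos: [0.5633, 0.1555, 0.1928]
tcp_rot: [0.0, 0.722, 0.692, -0.0]
contact_force: [0.0, -2.1, -0.6]
width: 0.0349
```

Run:
```python
from cad import *
p,r=cur();print(p,bot.get_state()["width"])
print(rel(cad(-.002,0.084,.027),down(1.5258)))
f=grab_frame("wrist");cv2.imwrite("pics/ac.png",f["img"][:,:,::-1])
```

```text
[0.5633 0.1555 0.1928] 0.03486356659912024
(array([  3.8,  -0.5, 165.8]), array([0.   , 0.001, 0.003]))
```

View pics/ac.png

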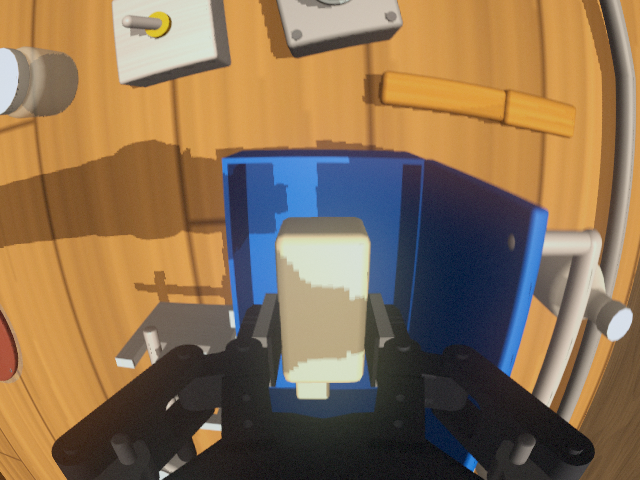

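jog_arm:
  rows: [28, 5, -1, 35, 0, 0, 0, 28, 5, -1, 70, 0, 0, 0, 28, 5, -1, 105, 0, 0, 0, 28, 5, -1, 130, 0, 0, 0, 28, 5, -1, 150, 0, 0, 0, 28, 5, -1, 165, 0, 0, 0, 28, 5, -1, 165, 0, 0, 0, 42, 5, -1, 165, 0, 0, 0, 50, 5, -1, 165, 0, 0, 0, 50, 5, -1, 165, 0, 0, 0]

```text
time_s: 31.35
tool_pos: [0.5662, 0.1589, 0.0316]
tcp_rot: [0.002, 0.723, 0.691, 0.003]
contact_force: [-0.6, -0.2, 0.6]
width: 0.0501
```

jog_arm:
  rows: [50, 0, 0, 0, 0, 0, 0, 50, 0, 0, -30, 0, 0, 0, 50, 0, 0, -70, 0, 0, 0, 50, 0, 0, -110, 0, 0, 0, 50, 0, 0, -150, 0, 0, 0, 50, 0, 0, -190, 0, 0, 0, 50, 0, 0, -230, 0, 0, 0, 50, 0, 0, -270, 0, 0, 0, 50, 0, 0, -270, 0, 0, 0]

```text
time_s: 32.1
tool_pos: [0.5681, 0.1595, 0.3105]
tcp_rot: [0.006, 0.723, 0.691, 0.011]
contact_force: [1.6, -0.6, 1.1]
width: 0.0501
```

Run:
```python
from cad import *
p,r=cur();print(p,bot.get_state()["width"],bot.get_state()["joint_pos"])
f=grab_frame("top");blocks(f)
cv2.imwrite("pics/ad2.png",f["img"][:,:,::-1])
f=grab_frame("wrist");cv2.imwrite("pics/ad.png",f["img"][:,:,::-1])
```

```text
[0.5681 0.1595 0.3105] 0.05012300406946635 [-0.5514  0.4613  0.3821  1.5109 -0.182   1.1797 -0.1854]
[436. 166.] [ 722.9 -284.8] [ 87.7 127.3] long axis deg -89.5
```

View pics/ad.png

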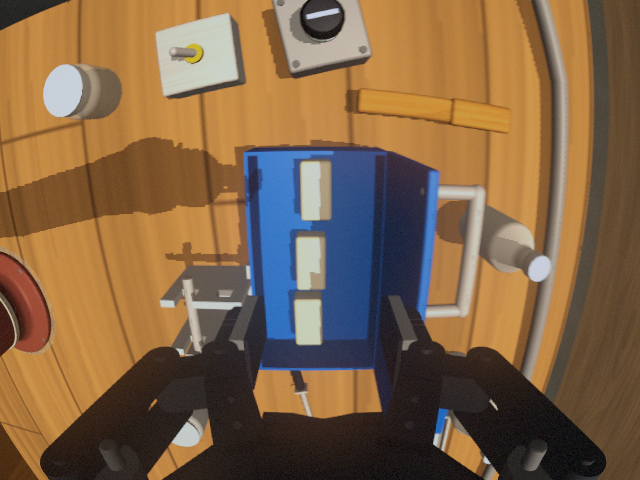

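View pics/ad2.png

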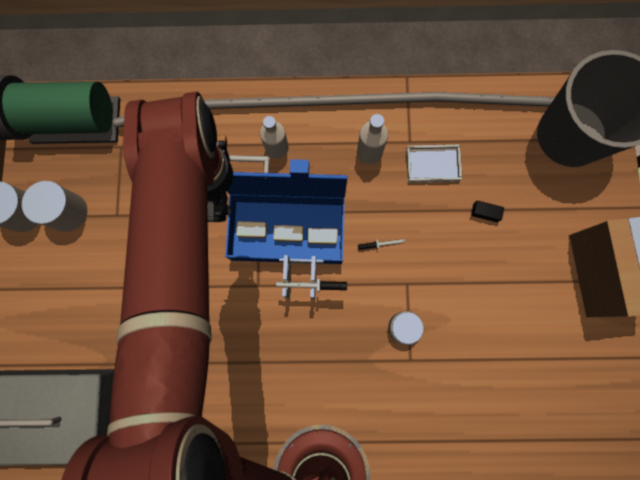

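Run:
```python
from cad import *
print(rel([.6735,.1428,.305],down(1.5258)))
f=grab_frame("wrist");d=f["depth"];
# handle bar location: deproject fisheye along bar pixels
uv=np.array([[474,u] for u in range(215,290,12)])
r=fishrays(f,uv); z=d[uv[:,1],uv[:,0]]
print((r/r[:,2:]*z[:,None])@f["pose"][:3,:3].T+f["pose"][:3,3])
```

```text
(array([-11.5, 109.6,  -0.8]), array([ 0.01 , -0.003, -0.   ]))
[[0.6694 0.1747 0.2166]
 [0.6693 0.1667 0.2182]
 [0.6704 0.1578 0.2174]
 [0.6702 0.1498 0.2196]
 [0.6706 0.1412 0.2206]
 [0.6721 0.1315 0.2196]
 [0.6726 0.1227 0.2211]]
```

jog_arm:
  rows: [30, -11, 40, 0, 0.01, 0, 0, 30, -11, 80, 0, 0.01, 0, 0, 30, -11, 109, 0, 0.01, 0, 0, 30, -11, 109, 0, 0.01, 0, 0, 30, -11, 109, 0, 0.01, 0, 0, 30, -11, 109, 0, 0.01, 0, 0]

```text
time_s: 32.75
tool_pos: [0.6709, 0.1435, 0.2986]
tcp_rot: [-0.004, 0.723, 0.691, -0.003]
contact_force: [-0.5, -0.6, -0.6]
width: 0.0302
```

Run:
```python
from cad import *
print(cur()[0],rel([.6735,.1428,.210],down(1.5258)))
f=grab_frame("wrist");cv2.imwrite("pics/ae.png",f["img"][:,:,::-1]);print(proj(f,[[.673,.147,.214],[.675,.187,.214]],True))
```

```text
[0.6709 0.1435 0.2986] (array([-0.7,  3.5, 88.6]), array([-0.01, -0.  , -0.  ]))
[[326.0776 239.2005]
 [326.5667 177.5805]]
```

View pics/ae.png

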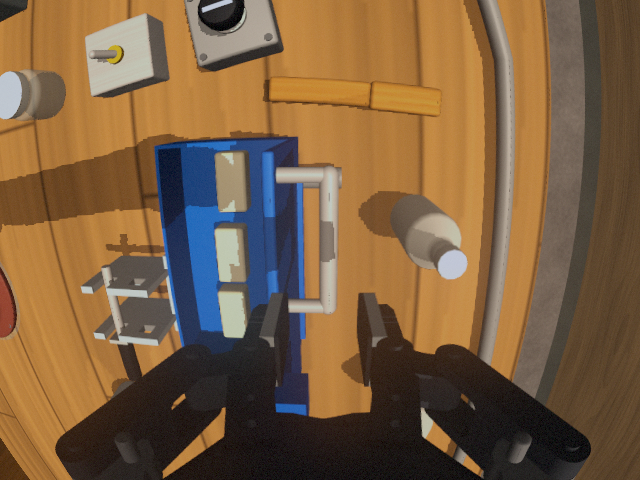

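jog_arm:
  rows: [24, 0, 4.5, 20, -0.01, 0, 0, 24, 0, 4.5, 50, -0.01, 0, 0, 24, 0, 4.5, 75, -0.01, 0, 0, 24, 0, 4.5, 92, -0.01, 0, 0, 24, 0, 4.5, 99, -0.01, 0, 0, 24, 0, 4.5, 99, -0.01, 0, 0]

```text
time_s: 33.3
tool_pos: [0.674, 0.144, 0.2]
tcp_rot: [-0.0, 0.723, 0.691, 0.0]
contact_force: [0.6, 1.3, -0.2]
width: 0.024
```

Run:
```python
from cad import *
print(cur()[0],bot.get_state()["contact_force"])
f=grab_frame("wrist");cv2.imwrite("pics/af.png",f["img"][:,:,::-1])
```

```text
[0.674 0.144 0.2  ] [ 0.6464  1.3413 -0.1677]
```

View pics/af.png

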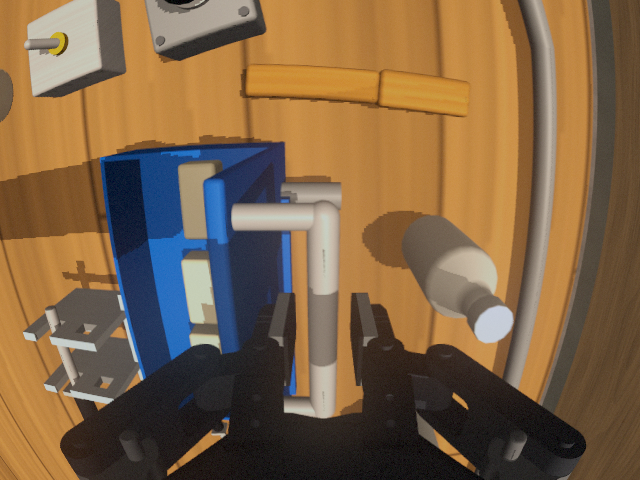

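jog_arm:
  rows: [12, 0, 0, 0, 0, 0, 0, 5, 0, 0, 0, 0, 0, 0, 5, 0, 0, 0, 0, 0, 0, 5, 0, 0, 0, 0, 0, 0]
  squeeze: 40

```text
time_s: 33.68
tool_pos: [0.6763, 0.1437, 0.2031]
tcp_rot: [0.002, 0.723, 0.691, 0.003]
contact_force: [-1.7, 0.3, 3.7]
width: 0.0102
```

jog_arm:
  rows: [5, 0, -7, -1.5, 0, 0, 0, 5, 0, -14.2, -2.6, 0, 0, 0, 5, 0, -21.4, -3.4, 0, 0, 0, 5, 0, -28.6, -3.8, 0, 0, 0, 5, 0, -35.9, -3.8, 0, 0, 0, 5, 0, -43, -3.5, 0, 0, 0, 5, 0, -50.3, -2.8, 0, 0, 0, 5, 0, -57.4, -1.8, 0, 0, 0, 5, 0, -64.5, -0.4, 0, 0, 0, 5, 0, -71.5, 1.3, 0, 0, 0]

```text
time_s: 34.52
tool_pos: [0.6081, 0.1469, 0.204]
tcp_rot: [0.005, 0.723, 0.691, 0.007]
contact_force: [3.0, 0.7, 11.3]
width: 0.0103
```

Run:
```python
from cad import *
print(cur()[0],bot.get_state()["contact_force"])
f=grab_frame("wrist");cv2.imwrite("pics/ag.png",f["img"][:,:,::-1])
```

```text
[0.6081 0.1469 0.204 ] [ 2.9646  0.6827 11.3122]
```

View pics/ag.png

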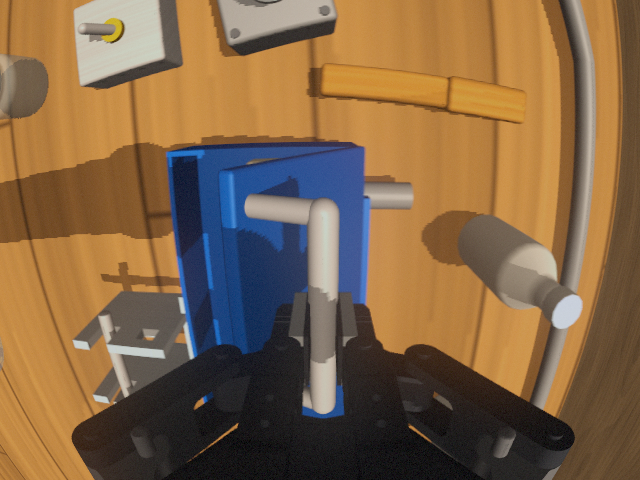

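jog_arm:
  rows: [5, 0, -7.9, 0, 0, 0, 0, 5, 0, -14.8, 2, 0, 0, 0, 5, 0, -21.4, 4.4, 0, 0, 0, 5, 0, -28, 7.5, 0, 0, 0, 5, 0, -34.3, 10.9, 0, 0, 0, 5, 0, -40.5, 14.6, 0, 0, 0, 5, 0, -46.5, 18.7, 0, 0, 0, 5, 0, -52.3, 23, 0, 0, 0, 5, 0, -57.8, 27.6, 0, 0, 0, 5, 0, -63.1, 32.5, 0, 0, 0]

```text
time_s: 35.4
tool_pos: [0.5404, 0.1499, 0.1665]
tcp_rot: [0.001, 0.723, 0.691, 0.001]
contact_force: [0.2, 1.0, 5.3]
width: 0.0099
```

Run:
```python
from cad import *
print(cur()[0],bot.get_state()["contact_force"],bot.get_state()["width"])
f=grab_frame("wrist");cv2.imwrite("pics/ah.png",f["img"][:,:,::-1])
```

```text
[0.5404 0.1499 0.1665] [0.1825 0.9969 5.2745] 0.009870271020117881
```

View pics/ah.png

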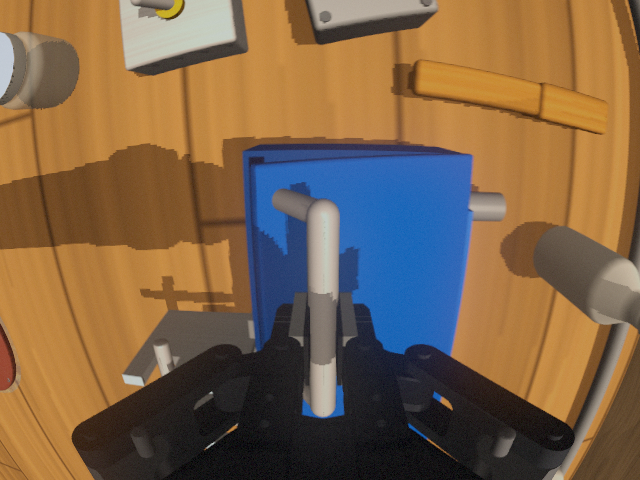

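jog_arm:
  rows: [5, 0, -5.1, 5.2, 0, 0, 0, 5, 0, -9.9, 10.6, 0, 0, 0, 5, 0, -14.4, 16.2, 0, 0, 0, 5, 0, -18.7, 22, 0, 0, 0, 5, 0, -22.6, 28, 0, 0, 0, 5, 0, -26.2, 34.4, 0, 0, 0, 5, 0, -29.6, 40.8, 0, 0, 0, 5, 0, -32.5, 47.4, 0, 0, 0, 5, 0, -35.2, 54.1, 0, 0, 0, 5, 0, -37.5, 61, 0, 0, 0]

```text
time_s: 36.28
tool_pos: [0.5021, 0.1516, 0.1048]
tcp_rot: [-0.0, 0.723, 0.691, 0.0]
contact_force: [-2.7, 3.0, 3.5]
width: 0.0105
```

Run:
```python
from cad import *
print(cur()[0],bot.get_state()["contact_force"],bot.get_state()["width"])
```

```text
[0.5021 0.1516 0.1048] [-2.6955  2.9909  3.5192] 0.010466778185314208
```

jog_arm:
  rows: [5, 0, -1, 4, 0, 0, 0, 5, 0, -2, 7, 0, 0, 0, 5, 0, -2, 9, 0, 0, 0, 5, 0, -2, 11, 0, 0, 0, 5, 0, -2, 12, 0, 0, 0]

```text
time_s: 36.7
tool_pos: [0.4989, 0.1518, 0.0937]
tcp_rot: [-0.002, 0.723, 0.691, -0.001]
contact_force: [-10.0, 2.5, 20.3]
width: 0.0101
```

jog_arm:
  rows: [5, 0, 0, 0, 0, 0, 0, 5, 0, 0, 0, 0, 0, 0]

```text
time_s: 36.87
tool_pos: [0.499, 0.1517, 0.0937]
tcp_rot: [-0.002, 0.723, 0.691, -0.001]
contact_force: [-7.8, 3.7, 12.6]
width: 0.0105
```

Run:
```python
from cad import *
print(cur()[0],bot.get_state()["contact_force"],bot.get_state()["width"])
f=grab_frame("wrist");cv2.imwrite("pics/ai.png",f["img"][:,:,::-1])
t=grab_frame("top")
for y in(-.1,-.05,0):
  for x in (-.05,0,.05):
    p=cad(x,y,.078);u=proj(t,p)[0].round().astype(int);d=np.median(t["depth"][u[1]-2:u[1]+3,u[0]-2:u[0]+3])
    print(x,y,((rays(t,u)*d)@t["pose"][:3,:3].T+t["pose"][:3,3])[0,2])
```

```text
[0.499  0.1517 0.0937] [-7.755   3.6788 12.6373] 0.010459537602166804
-0.05 -0.1 0.07801018375162383
0 -0.1 0.07849141656816028
0.05 -0.1 0.07722604538023758
-0.05 -0.05 0.07788701116735308
0 -0.05 0.07845615066476541
0.05 -0.05 0.0773016005576983
-0.05 0 0.07786799274238021
0 0 0.07873894641193835
0.05 0 0.07819376044756576
```

View pics/ai.png

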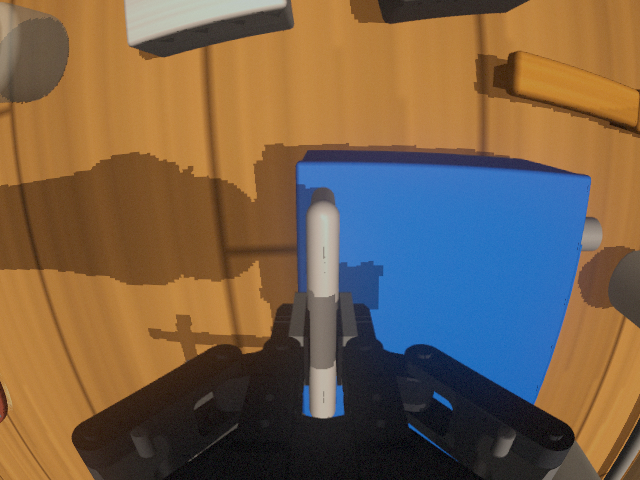

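jog_arm:
  rows: [30, 0, 0, 0, 0, 0, 0, 40, 0, 0, 0, 0, 0, 0, 40, 0, 0, 0, 0, 0, 0, 40, 0, 0, -20, 0, 0, 0, 40, 0, 0, -50, 0, 0, 0, 60, 0, 0, -90, 0, 0, 0, 66, 0, 0, -110, 0, 0, 0, 66, 0, 0, -110, 0, 0, 0]

```text
time_s: 37.63
tool_pos: [0.5057, 0.1506, 0.2083]
tcp_rot: [0.004, 0.723, 0.69, 0.006]
contact_force: [0.2, -0.3, 0.3]
width: 0.066
```

Run:
```python
from cad import *
print(cur()[0],bot.get_state()["joint_pos"])
t=grab_frame("top")
for y in(-.12,-.05,0):
  for x in (-.06,.05):
    p=cad(x,y,.078);u=proj(t,p)[0].round().astype(int);d=np.median(t["depth"][u[1]-2:u[1]+3,u[0]-2:u[0]+3])
    print(x,y,((rays(t,u)*d)@t["pose"][:3,:3].T+t["pose"][:3,3])[0,2])
for a in (2.508,2.3): print(rel([.577,.345,.18],down(a)))
f=grab_frame("wrist");cv2.imwrite("pics/aj.png",f["img"][:,:,::-1])
```

```text
[0.5057 0.1506 0.2083] [-0.5903  0.4651  0.3797  1.8284 -0.2172  0.8737 -0.1559]
-0.06 -0.12 0.0772588113014967
0.05 -0.12 0.07786666081138516
-0.06 -0.05 0.07765252177380755
0.05 -0.05 0.07799126844126669
-0.06 0 0.07792840987890948
0.05 0 0.07756908884712521
(array([197.6,  63.7,  26.8]), array([ 0.01 ,  0.003, -0.983]))
(array([197.6,  63.7,  26.8]), array([ 0.01 ,  0.002, -0.775]))
```

View pics/aj.png

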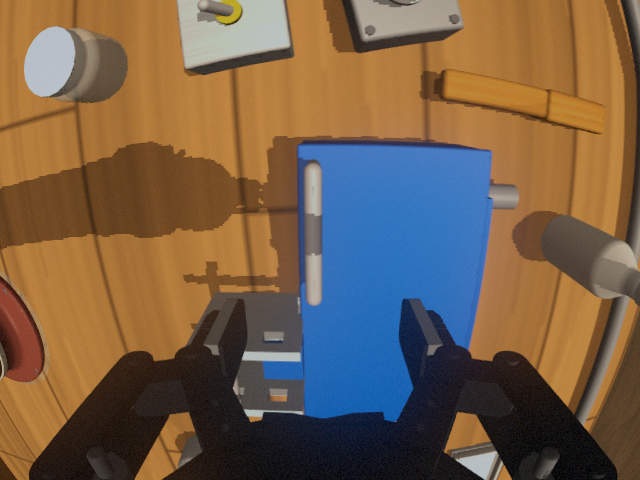

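jog_arm:
  rows: [66, 198, 64, 27, 0.01, 0, -0.875, 66, 198, 64, 27, 0.01, 0, -0.875, 66, 198, 64, 27, 0.01, 0, -0.875, 66, 198, 64, 27, 0.01, 0, -0.875, 66, 198, 64, 27, 0.01, 0, -0.875, 66, 198, 64, 27, 0.01, 0, -0.875, 66, 198, 64, 27, 0.01, 0, -0.875, 66, 198, 64, 27, 0.01, 0, -0.875, 66, 198, 64, 27, 0.01, 0, -0.875]

```text
time_s: 38.48
tool_pos: [0.5746, 0.3448, 0.175]
tcp_rot: [-0.003, 0.364, 0.931, -0.004]
contact_force: [0.1, -0.5, 0.6]
width: 0.0661
```

Run:
```python
from cad import *
print(cur()[0],bot.get_state()["joint_pos"])
print(rel([.577,.345,.12],down(2.4)))
f=grab_frame("wrist");cv2.imwrite("pics/ak.png",f["img"][:,:,::-1]);print(proj(f,[.577,.345,.097],True))
t=grab_frame("top");cv2.imwrite("pics/ak2.png",t["img"][:,:,::-1])
```

```text
[0.5746 0.3448 0.175 ] [-0.6356  0.7044  0.1143  1.4214 -0.0857  1.03    0.3223]
(array([-1.7,  2.3, 55. ]), array([-0.009, -0.002, -0.003]))
[[327.6222 250.4361]]
```

View pics/ak.png

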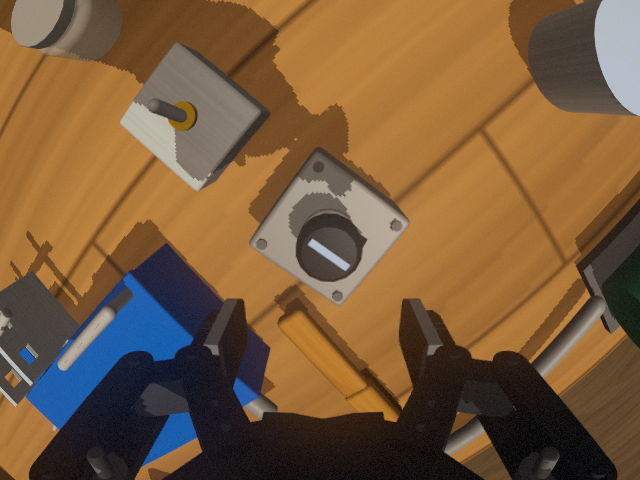

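View pics/ak2.png

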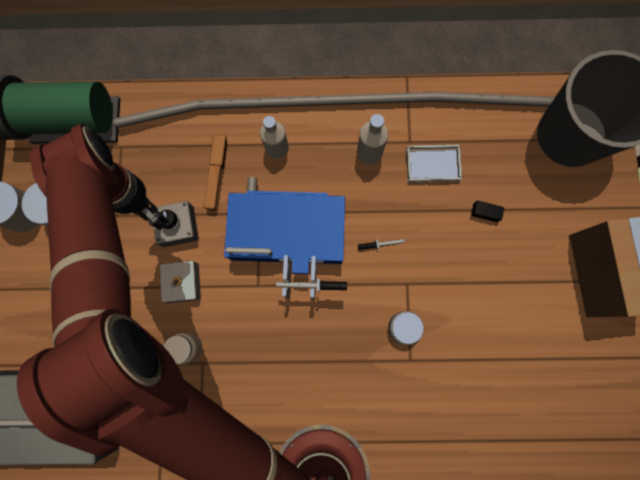

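jog_arm:
  rows: [66, -2, 2.5, 35, -0.01, 0, 0, 66, -2, 2.5, 70, -0.01, 0, 0, 66, -2, 2.5, 95, -0.01, 0, 0, 66, -2, 2.5, 107, -0.01, 0, 0, 66, -2, 2.5, 107, -0.01, 0, 0, 66, -2, 2.5, 107, -0.01, 0, 0]

```text
time_s: 39.08
tool_pos: [0.5782, 0.3462, 0.0708]
tcp_rot: [0.0, 0.363, 0.932, 0.003]
contact_force: [1.0, 0.7, -0.2]
width: 0.0661
```

Run:
```python
from cad import *
print(cur()[0],bot.get_state()["contact_force"])
f=grab_frame("wrist");cv2.imwrite("pics/al.png",f["img"][:,:,::-1])
```

```text
[0.5782 0.3462 0.0708] [ 0.9702  0.6927 -0.1571]
```

View pics/al.png

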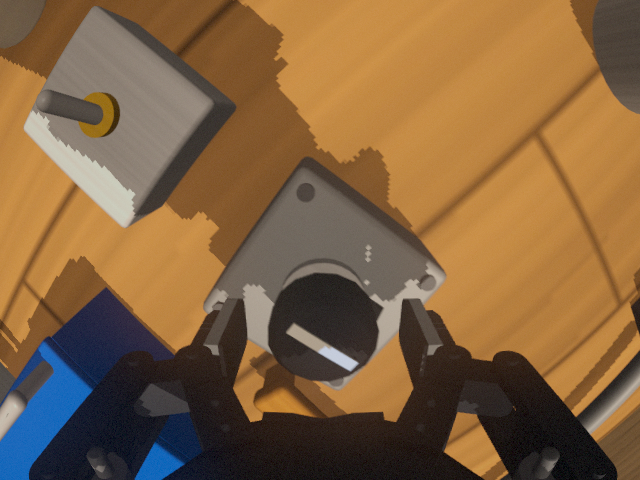

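jog_arm:
  rows: [66, 0, 0, 3, 0, 0, 0, 50, 0, 0, 3, 0, 0, 0, 40, 0, 0, 3, 0, 0, 0, 36, 0, 0, 3, 0, 0, 0, 36, 0, 0, 3, 0, 0, 0, 36, 0, 0, 3, 0, 0, 0]
  squeeze: 50

```text
time_s: 39.63
tool_pos: [0.578, 0.3462, 0.0691]
tcp_rot: [0.001, 0.362, 0.932, 0.003]
contact_force: [-2.0, -1.6, 6.0]
width: 0.0425
```

Run:
```python
from cad import *
print(cur()[0],bot.get_state()["contact_force"],bot.get_state()["width"])
f=grab_frame("wrist");cv2.imwrite("pics/am.png",f["img"][:,:,::-1])
```

```text
[0.578  0.3462 0.0691] [-2.0108 -1.5531  6.037 ] 0.04248608954230121
```

View pics/am.png

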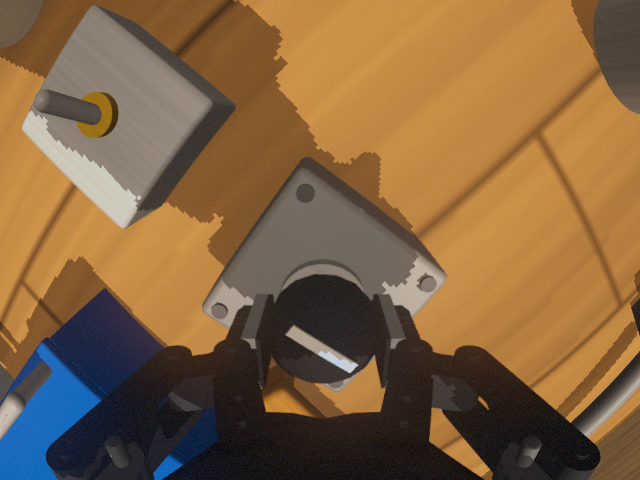

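jog_arm:
  rows: [36, 0, 0, -1, 0, 0, 0.08, 36, 0, 0, -2, 0, 0, 0.16, 36, 0, 0, -3, 0, 0, 0.24, 36, 0, 0, -4, 0, 0, 0.32, 36, 0, 0, -5, 0, 0, 0.4, 36, 0, 0, -6, 0, 0, 0.48, 36, 0, 0, -7, 0, 0, 0.56, 36, 0, 0, -8, 0, 0, 0.64, 36, 0, 0, -9, 0, 0, 0.72, 36, 0, 0, -9, 0, 0, 0.76]

```text
time_s: 40.52
tool_pos: [0.5787, 0.3465, 0.0768]
tcp_rot: [0.0, 0.683, 0.731, 0.003]
contact_force: [1.9, 0.2, -1.1]
width: 0.0425
```

jog_arm:
  rows: [36, 0, 0, 0, 0, 0, 0, 36, 0, 0, 0, 0, 0, 0]

```text
time_s: 40.68
tool_pos: [0.5786, 0.3465, 0.0768]
tcp_rot: [0.0, 0.681, 0.732, 0.003]
contact_force: [1.7, -0.3, -0.5]
width: 0.0423
```

Run:
```python
from cad import *
print(cur()[0],bot.get_state()["contact_force"],bot.get_state()["moment"],bot.get_state()["width"])
f=grab_frame("wrist");cv2.imwrite("pics/an.png",f["img"][:,:,::-1])
```

```text
[0.5786 0.3465 0.0768] [ 1.6748 -0.3159 -0.4508] [-0.0269 -0.5727  0.3699] 0.04230941928201558
```

View pics/an.png

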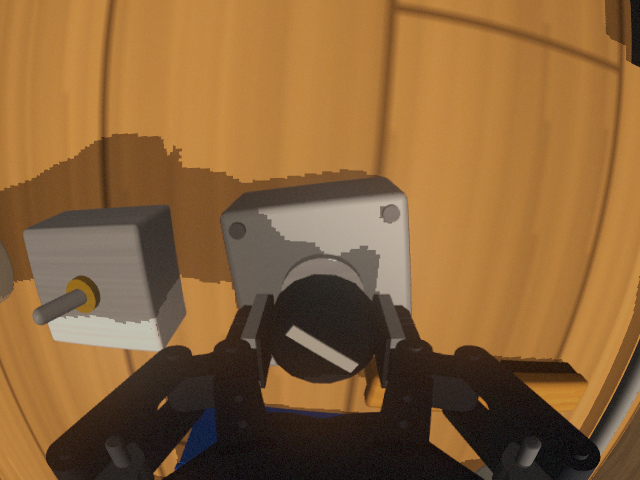

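jog_arm:
  rows: [50, 0, 0, 0, 0, 0, 0, 66, 0, 0, 0, 0, 0, 0, 66, 0, 0, 0, 0, 0, 0, 66, 0, 0, -30, 0, 0, 0, 66, 0, 0, -70, 0, 0, 0, 66, 0, 0, -110, 0, 0, 0, 66, 0, 0, -150, 0, 0, 0, 66, 0, 0, -150, 0, 0, 0]

```text
time_s: 41.4
tool_pos: [0.5819, 0.3472, 0.2367]
tcp_rot: [0.002, 0.682, 0.731, 0.011]
contact_force: [1.2, 0.5, 1.2]
width: 0.066
```

Run:
```python
from cad import *
print(cur()[0])
t=grab_frame("top");P=proj(t,[.577,.345,.105])[0]
yy,xx=np.mgrid[:480,:640];m=np.hypot(xx-P[0],yy-P[1])<6;print(np.median(cloud(t,m),0))
s=grab_frame("side");P=proj(s,[.577,.345,.105])[0];m=np.hypot(xx-P[0],yy-P[1])<4;print(np.median(cloud(s,m),0))
cv2.imwrite("pics/ao.png",t["img"][:,:,::-1])
f=grab_frame("wrist");cv2.imwrite("pics/ao2.png",f["img"][:,:,::-1])
# pin, lid
for y in(-.07,-.055,.0,.04):
    p=cad(-.137,-.04+y,.106);u=proj(t,p)[0].round().astype(int);d=t["depth"][u[1]-2:u[1]+3,u[0]-2:u[0]+3]
    print('pin',p,(rays(t,u)*d.min())@t["pose"][:3,:3].T+t["pose"][:3,3])
for q in((-.06,-.12),(-.06,0),(-.03,.1),(.05,0)):
    p=cad(*q,.078);u=proj(t,p)[0].round().astype(int);print('lid',((rays(t,u)*t["depth"][u[1],u[0]])@t["pose"][:3,:3].T+t["pose"][:3,3])[0,2])
```

```text
[0.5819 0.3472 0.2367]
[0.5773 0.3445 0.1041]
[0.5765 0.3442 0.1048]
pin [ 0.4194 -0.0285  0.106 ] [[ 0.4173 -0.0287  0.119 ]]
pin [ 0.4201 -0.0135  0.106 ] [[ 0.3384 -0.0231  1.1368]]
pin [0.4225 0.0414 0.106 ] [[0.4209 0.0407 0.1132]]
pin [0.4243 0.0814 0.106 ] [[0.4233 0.0795 0.1159]]
lid 0.07937310596856628
lid 0.07926405987524499
lid 0.07538463280956398
lid 0.07852692634931979
```

View pics/ao.png

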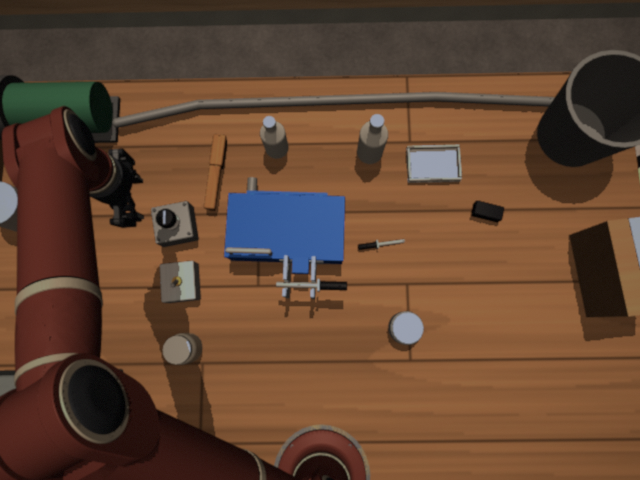

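View pics/ao2.png

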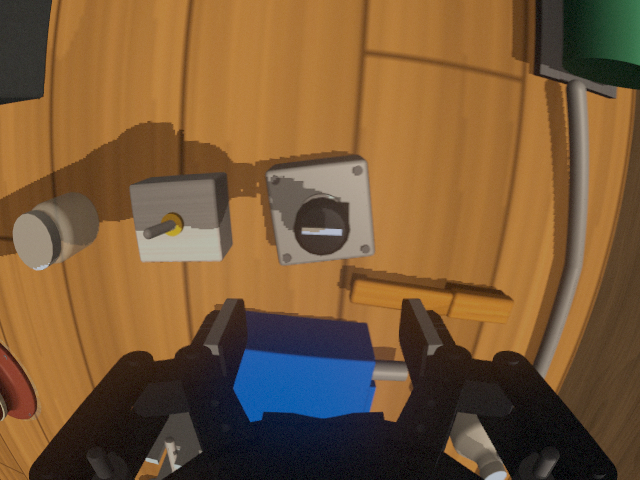

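```bash
python3 -c "
from cell import bot
print(bot.finish_job())"
```

```text
the job is handed in; nothing more can be done
None
```

The job is handed in after about 41 s of robot time. I pressed the mushroom button down, drew the pin and parked it in the two notches. I then raised the lid upright, put the three soap blocks in the compartment, shut the lid and twisted the head back up. Only three blocks were visible in the images; the black look-alike and the small spare pin were left alone.

Last checks before handing in:
- **Mushroom head:** its top measured 104–105 mm in both the top and side cameras, which is fully up.
- **Lid:** its face measured about 78 mm, so shut; one reading near the handle end gave 75 mm, as against 79 mm at the others.
- **Pin:** in both notches. The shank top read 113–116 mm, so its axis is at about 107–110 mm. One of the four depth readings on the pin was invalid.
- **Blocks:** all three were seen lying in the compartment before the lid closed.
- **Other things:** by eye, the bystanders looked unmoved in the last top picture, and the gripper hung free above the pump's stop box.

The wrist also felt a light sideways force of about 6 N when I let go of the second block, probably from brushing the caddy's front. Nothing appeared to move.

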